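Press the last two corner plates of a stretcher frame

ROBOT

A 6-joint arm with a two-finger parallel gripper is mounted at the origin on the work surface. World frame = base frame: x ahead of the robot, y to its left, z up, the work surface at z = 0. Lengths are in m, angles in degrees, forces in N, time in s.
With the tool pointing down it reaches from about 0.4 to 0.825 m from the base axis. Payload 7 kg.
Tool frame: the origin (TCP) lies at the very end of the fingers, on their centre line; the grasp point (between the pads) lies 19 mm behind it; z points along the fingers, x is the direction in which the jaws open and shut, and the axes are right-handed (so a half turn about z gives the same grasp; the last joint's range is limited). The gripper opens to 88 mm and grips with 3 to 60 N. Pads are 19 mm wide; open, the fingers measure 130 mm over their backs; the gripper's body (78 mm by 193 mm) begins 47 mm behind the grasp point.
Start: joints at [-54.654, 20.546, 0.682, 0, -70.136, -16.507], TCP at [0.218, -0.639, 0.227] pointing down, gripper open.
Joint ranges: [-176.03, 176.03], [-82.01, 121.73], [-58.28, 71.71], [-173.87, 95.51], [-174.79, -0.11], [-173.66, 173.66]. Speed limits (degrees/s): [136.94, 136.94, 172.46, 180, 180, 180].

INTERFACE

Orientations are given as [roll, pitch, yaw] about the fixed x, y, z axes, in that order (R = Rz(yaw) Ry(pitch) Rx(roll)).
In Python, from plant import get_state, optics, order, finder gives the robot as it stands.
- The arm moves only by the shell command python3 -m crank 'ROWS' [FORCE]. ROWS is JSON, a list of rows, each an object of numbers: "dx", "dy", "dz": the shift along the tool's x, y, z in mm; "wx", "wy", "wz": the turn, a rotation vector about the tool's x, y, z in degrees; "hand": the opening in per cent of the stroke, from 0 (shut) to 100 (fully open). A call has 1 to 10 rows; each row shifts and turns the commanded pose from where the row before left it, along the tool's axes as they then stand; what a row does not reach is not made up. A row lasts 1/8 s, in which the tool goes at most 62.5 mm and 10.7 degrees, less where a joint would pass 70% of its speed; a pose out of reach is approached as far as the arm can. A call is refused whole if a number of a shift passes 62.5 or a number of a turn 10.7, either way. A call with a gripper value outside its range is refused whole. The fingers move at their own pace and stop on an object; FORCE is the grip in N (left out, the last holds). Time passes only in rows, so rows that do not move let the fingers close. It gives the time, the measured TCP pose, the force and the opening at its end, in the units of the state.
- get_state(): the state, without advancing time (a new reading comes with each control period).
- optics.capture(name): name is "side" or "top" or "wrist"; returns the picture (384x512x3 uint8, blue, green, red); there is no depth.
- optics.calibration(name): a dict with "intrinsics" (3x3 intrinsics, pixels), "k1" (the pictures are not rectified: a ray, as slopes to the right and down, at radius r is drawn at 1 + k1 r^2 times it, then the intrinsics apply), "R" (3x3) and "t" (3): a world point X has camera coordinates R X + t; the wrist camera has in their place "T_tool_cam" (4x4, takes a point from camera to tool coordinates, whose origin is the TCP and whose axes are the tool frame's). Camera axes: x right, y down, z forward; pixel columns grow to the right and rows downward; lengths in m; the calibration is good to about 2 mm. A picture is of the moment at which its call begins: read the wrist's pose just before it. calibration takes no time and is no camera call.
- order.close_job(): hands the job in, once; it reports no verdict.
Trained networks look in the newest picture that a camera, given by its name, has taken for a name from the list of things; names that differ only in an ending like _2 or _b are one class to them, and where a whole thing is asked for, a point or a joint stands for the part that bears it (a point fixed in the world has none). Each returns a list of dicts, best first, with "conf" (0 to 1); they miss things now and then, are a little off and sometimes report something else, mostly with a low value. They report only what shows in the picture. A call takes as long as a camera call. They do not tell look-alikes from the thing itself.
- finder.masks_of(thing, camera): "mask" (384x512 bool, what is visible of it) and "rect" ([centre column, centre row, width, height] in pixels, round what is visible of it).
- finder.place_of(thing, camera): "centre" ([column, row] in pixels: a listed point, or the origin of a listed thing).
The state is a dict: "time_s": time; "joints": joint angles; "qd": joint speeds; "joint_torque": joint torques, N m; "tcp_pos": TCP position; "eef_rot": TCP orientation; "contact_force": force on the tool from outside, world axes, zero at the start; "moment": the same for the moment, N m; "gripper_width": finger opening in m.
Only numpy, scipy, OpenCV 4.12 (cv2) and the standard library are available. Lean on these libraries where they do the work, as an engineer would, in place of code of your own. Each camera call takes 0.05 s, during which the arm holds its last target.

TASK

The small stretcher frame still has two toothed corner plates standing proud, at diagonally opposite corners. Push one of these corners fully home into the right-angle fence of the lever press and pull the lever down until the ram has driven that plate flush onto the wood, then let the lever come back up, turn the frame round and do the same with the other corner, driving the plates with the press and never with the gripper. Leave the frame lying flat and home in the fence with the lever up, and do not disturb the jar, the paint tube or the hammer.

Things in the scene. Friction and masses are not known exactly. Their poses are not given: they have to be found in the camera images.
- frame_center (a point): Centre of the loose pine stretcher frame, 200 x 150 mm (x, y) outside, 18 mm thick (z up), bars 24 mm wide, about 0.19 kg. A cross brace 22 mm wide, as thick as the bars, runs along y through this point from long bar to long bar; the openings beside it are 65 x 102 mm. L-shaped steel plates on its corners.
- corner_a (a point): Outer corner of the frame at its (+x,+y) end, on the underside, 9 mm below frame_center. Axes as frame_center. This corner carries plate_a.
- corner_b (a point): Outer corner of the frame at its (-x,-y) end, on the underside, diagonally opposite corner_a. Axes as frame_center. This corner carries plate_b.
- plate_a: L-shaped toothed steel plate at corner_a, legs 42 x 15 mm, 2 mm thick. Origin on its underside over the middle of the mitre, 12 mm in from both outer sides of the frame. Proud: underside 5 to 6 mm above the wood (14 to 15 mm above frame_center); flush: on the wood (9 mm above frame_center). Slides only straight down into the wood, against 25 N, and stays where it is left.
- plate_b: The like plate at corner_b, the same in all ways. Seen from above with the long sides running left to right, the two proud plates are at the upper right and lower left corners (showing their teeth from the side); those at the other two corners already lie flush.
- fence_corner (a point): Inner corner of the press's right-angle fence, on the table top (30 mm above the bench). x points from the open side back to the column, y to the left, z up. Two bars (14 mm high, 12 mm thick) run from 8 to 105 mm from it along (-x,+y) and (-x,-y), 45 degrees either side of -x: a frame corner pointing along +x fits between them. Home: the frame's corner is at this point, both sides on the bars.
- press: The bench press, fixed, axes as fence_corner; origin on the bench under the ram axis, 17 mm in -x of fence_corner. Table: x -150 to 110, y -105 to 105 mm from this origin, its top 30 mm up. The grey head (60 mm wide) overhangs from the column at the back to x = -32; its underside is 117 mm and its top 167 mm above the bench.
- ram: Vertical ram with a round rubber foot 32 mm across. Origin at the middle of the foot's lower face: 44 mm above the press table with the lever up (a frame with a proud plate is 26 mm high in all). It goes down 50 mm per rad of lever; a plate is flush when it is 24 mm down.
- lever_hinge (a point): Pivot of the press lever, on the right of the head: 50 mm in -y from the ram axis, 186 mm above the bench. Axes as fence_corner; the hinge axis is x and the lever swings in the y-z plane, its grip on the left (+y).
- lever_grip (a point): Middle of the upper face of the lever's black hand grip, a rounded bar 100 mm long (along the lever), 30 mm wide, 18 mm thick, to the left of the head, clear of the press table. 205 mm along the lever from the hinge and 9 mm above the lever's centre line.
- lever (a joint): Lever angle, rad: 0 = up at rest, lever rising at 0.30 rad above level from the hinge towards +y; grows as the grip is pushed down. The ram meets a proud plate at about 0.36, has driven it flush at about 0.48 (0.18 rad below level); 0.54 is the empty stop. Sprung, returns by itself. At the grip it takes 3 N at rest, 5 N low down, 6 N more while a plate goes in.
- jar: Bystander: closed jar, 68 mm across, 85 mm high, origin under its middle. Leave alone.
- tube: Bystander: paint tube lying down, about 170 mm long, 44 mm wide, 35 mm high, origin under its middle. Leave alone.
- hammer: Bystander: hammer lying down, 240 mm long, origin near its middle. Leave alone.
Not all that is in view belongs to the job. Leave any blue look-alike of the part that bears frame_center alone.

How it is judged:
By the outcome, as a careful person would: the job done as asked, in the order asked, and still so for the second after the job is handed in, with the robot touching nothing.
It also fails if it takes over 72 s, if anything falls off the work surface, if the arm or the gripper's body presses on something with over 40 N, if the wrist force passes 120 N, or if a joint passes its speed limit or range.

## Working session

There is one attempt and no reset: what is moved stays moved. The work goes in short steps, Python scripts to look and compute and a shell command to move; the robot and the scene stay as the last step left them, time stands still between calls to the robot, and variables do not carry over. Pictures are saved under pics/ and viewed, and the job is handed in when it is done.

```bash
ls; mkdir -p pics; python3 - <<'E'
from plant import get_state, optics, order, finder
import cv2
print(get_state())
for n in("side","top","wrist"):
    im=optics.capture(n); cv2.imwrite(f"pics/{n}0.png",im); c=optics.calibration(n); print(n,c)
E
```

```text
pics
{'time_s': 0.0, 'joints': array([-5.46547941e+01,  2.05924154e+01,  6.33234634e-01, -1.91314762e-02,
       -7.01389265e+01, -1.65052902e+01]), 'qd': array([ 0.0060493 ,  0.00721737, -0.04516315, -0.01089299,  0.01891068,
       -0.07188914]), 'joint_torque': array([ 9.13797812e-04, -5.82720208e+01,  2.93062913e+01,  6.99699104e+00,
        6.91094989e-03, -1.58930366e-04]), 'tcp_pos': array([ 0.21775359, -0.63837156,  0.22561067]), 'eef_rot': array([-1.79989368e+02, -9.91744445e-02,  1.08833391e+02]), 'contact_force': array([-0.5320424 , -0.36683874, -0.18097345]), 'moment': array([-0.05121975, -0.04939267, -0.06263853]), 'gripper_width': 0.08784704633427182}
side {'intrinsics': array([[370.41823424,   0.        , 252.20112302],
       [  0.        , 370.41823424, 192.04501432],
       [  0.        ,   0.        ,   1.        ]]), 'k1': -0.12397539830400647, 'R': array([[-0.88055711, -0.47384014,  0.00973099],
       [-0.36428815,  0.66355257, -0.65344634],
       [ 0.30317209, -0.57894171, -0.75691029]]), 't': array([0.44195772, 0.300562  , 1.03074158])}
top {'intrinsics': arr
[... 243 characters left out ...]
.99669427,  0.02099852, -0.07848303],
       [ 0.07910441,  0.03060766, -0.99639634]]), 't': array([-0.00550361,  0.51980993,  0.99231017])}
wrist {'intrinsics': array([[275.88783064,   0.        , 257.54366235],
       [  0.        , 275.88783064, 190.83142471],
       [  0.        ,   0.        ,   1.        ]]), 'k1': 0.022624725713188625, 'T_tool_cam': array([[ 9.99999722e-01, -7.64896167e-05, -7.41709476e-04,
        -1.97442807e-04],
       [ 2.78405333e-04,  9.61087796e-01,  2.76242956e-01,
        -7.46845448e-02],
       [ 6.91718207e-04, -2.76243086e-01,  9.61087550e-01,
        -1.57526675e-01],
       [ 0.00000000e+00,  0.00000000e+00,  0.00000000e+00,
         1.00000000e+00]])}
```

View pics/top0.png

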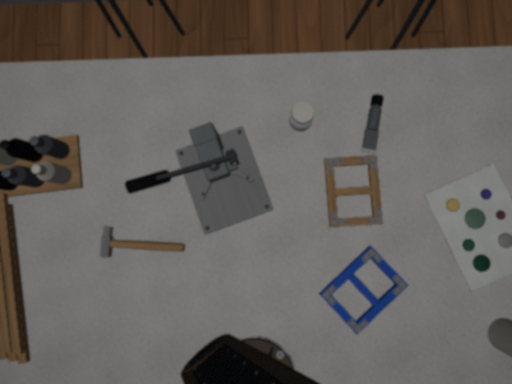

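View pics/side0.png

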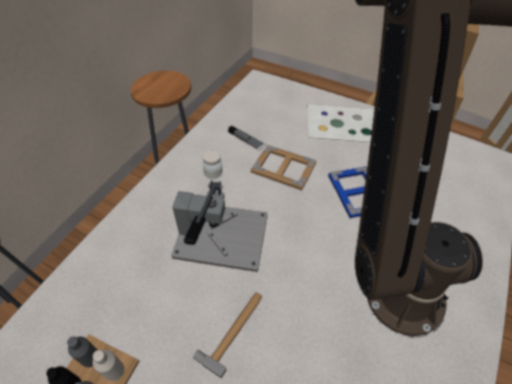

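View pics/wrist0.png

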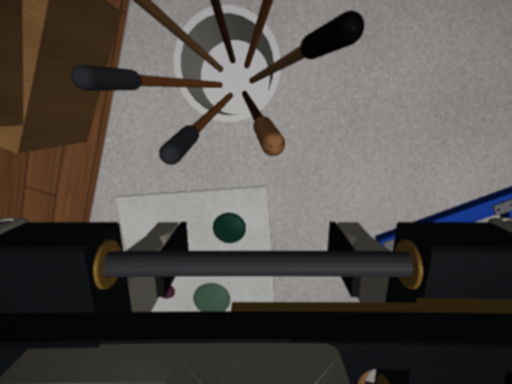

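```bash
cat > h.py <<'E'
import numpy as np, cv2
from scipy.spatial.transform import Rotation as Ro
from plant import get_state, optics, order, finder
def cam(n, s=None):
    c=optics.calibration(n); K=c["intrinsics"]; k1=c["k1"]
    if "R" in c: R,t=c["R"],c["t"]
    else:
        s=s or get_state(); Rt=Ro.from_euler('xyz',s["eef_rot"],degrees=True).as_matrix()
        T=np.eye(4);T[:3,:3]=Rt;T[:3,3]=s["tcp_pos"];W=np.linalg.inv(T@c["T_tool_cam"]);R,t=W[:3,:3],W[:3,3]
    return K,k1,np.array(R),np.array(t)
def proj(C,X):
    K,k1,R,t=C; X=np.atleast_2d(X); p=X@R.T+t; u=p[:,:2]/p[:,2:]; r2=(u**2).sum(1,keepdims=True)
    u=u*(1+k1*r2); return u@K[:2,:2].T+K[:2,2]
def back(C,px,z):
    K,k1,R,t=C; px=np.atleast_2d(np.array(px,float)); d=(px-K[:2,2])/np.array([K[0,0],K[1,1]])
    u=d.copy()
    for _ in range(20): u=d/(1+k1*(u**2).sum(1,keepdims=True))
    v=np.c_[u,np.ones(len(u))]@R; o=-R.T@t
    return o+v*((z-o[2])/v[:,2])[:,None]
E
python3 - <<'E'
from h import *
Zs={"frame_center":.009,"corner_a":0,"plate_a":.014,"fence_corner":.03,"press":0,"lever_hinge":.186,"lever_grip":.25,"jar":0,"tube":0,"hammer":0}
optics.capture("top"); C=cam("top")
for k,z in Zs.items():
    for d in finder.place_of(k,"top")[:4]:
        print(k,round(d["conf"],2),np.round(d["centre"],1),np.round(back(C,d["centre"],z)[0],4))
optics.capture("side"); C=cam("side")
for k,z in Zs.items():
    for d in finder.place_of(k,"side")[:4]:
        print("S",k,round(d["conf"],2),np.round(d["centre"],1),np.round(back(C,d["centre"],z)[0],4))
im=cv2.imread("pics/top0.png")
cv2.imwrite("pics/topc1.png",cv2.resize(im[140:240,310:400],None,fx=6,fy=6,interpolation=cv2.INTER_CUBIC))
cv2.imwrite("pics/topc2.png",cv2.resize(im[110:240,110:280],None,fx=4.5,fy=4.5,interpolation=cv2.INTER_CUBIC))
E
```

```text
frame_center 0.83 [363.5 286.7] [ 0.2572 -0.3142  0.009 ]
frame_center 0.76 [354.4 194.6] [ 0.5192 -0.2993  0.009 ]
corner_a 0.93 [367.5 244.2] [ 0.3758 -0.3331  0.    ]
corner_a 0.87 [326.8 158.1] [ 0.6295 -0.2252  0.    ]
corner_a 0.81 [382.  224.5] [ 0.4316 -0.3771  0.    ]
corner_a 0.55 [356.6 334.1] [ 0.1242 -0.2916  0.    ]
plate_a 0.63 [378.6 219.7] [ 0.4455 -0.3636  0.014 ]
plate_a 0.63 [354.6 328. ] [ 0.1451 -0.2834  0.014 ]
plate_a 0.6 [327.  163.8] [ 0.6102 -0.2228  0.014 ]
plate_a 0.55 [368.6 253.2] [ 0.3513 -0.3312  0.014 ]
fence_corner 0.58 [222.  169.6] [0.5979 0.0814 0.03  ]
press 0.79 [221.2 176. ] [0.5835 0.0878 0.    ]
lever_hinge 0.96 [230.8 156.2] [0.6056 0.0395 0.186 ]
lever_hinge 0.36 [217.4 168.9] [0.5751 0.0726 0.186 ]
lever_grip 0.71 [149.4 180.5] [0.542  0.2179 0.25  ]
jar 0.71 [297.5 119.1] [ 0.7493 -0.1424  0.    ]
tube 0.56 [372.7 126.5] [ 0.7206 -0.3632  0.    ]
hammer 0.63 [144.  245.9] [0.3817 0.3177 0.    ]
S frame_center 0.97 [359.4 189.4] [ 0.2482 -0.3218  0.009 ]
S frame_center 0.88 [284.2 166. ] [ 0.5289 -0.2977  0.009 ]
S corner_a 0.95 [249.3 171.8] [ 0.631  -0.2176  0.    ]
S corner_a 0.61 [317.3 163.8] [ 0.4283 -0.377   0.    ]
S corner_a 0.57 [326.9 180. ] [ 0.3672 -0.3167 -0.    ]
S plate_a 0.73 [320.3 164.4] [ 0.4139 -0.3653  0.014 ]
S plate_a 0.65 [333.9 174. ] [ 0.3527 -0.3435  0.014 ]
S plate_a 0.42 [252.2 162.9] [ 0.637  -0.2507  0.014 ]
S plate_a 0.38 [313.2 158. ] [ 0.4497 -0.3841  0.014 ]
S fence_corner 0.83 [210.4 232.7] [0.598  0.0933 0.03  ]
S press 0.56 [214.  238.1] [ 0.5902  0.0888 -0.    ]
S lever_hinge 0.9 [216.1 187.9] [0.5981 0.0409 0.186 ]
S lever_grip 0.77 [195.6 228.6] [0.5391 0.2202 0.25  ]
S lever_grip 0.58 [215.5 222.3] [0.5073 0.1816 0.25  ]
S jar 0.59 [216.6 173.7] [ 0.7303 -0.1522  0.    ]
S tube 0.67 [250.4 141. ] [ 0.7079 -0.3679  0.    ]
S hammer 0.69 [235.2 329.7] [0.386  0.3109 0.    ]
```

View pics/topc1.png

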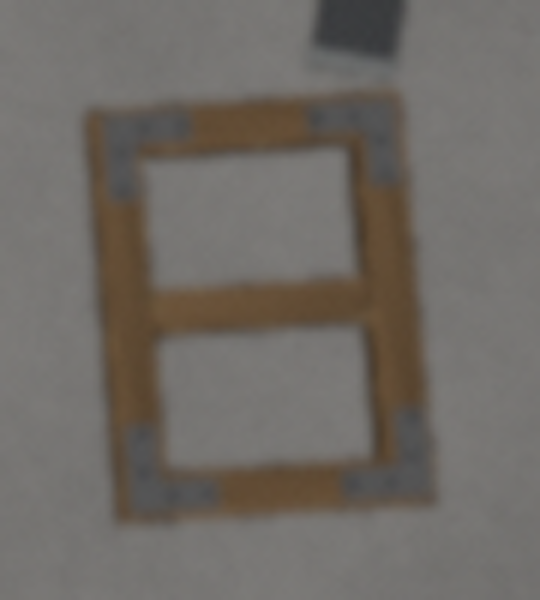

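View pics/topc2.png

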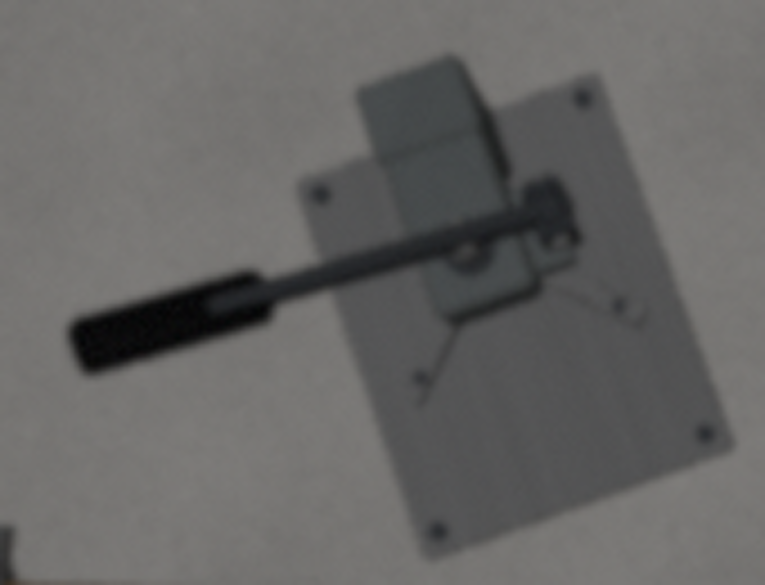

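```bash
python3 - <<'E'
from h import *
from scipy.optimize import least_squares
C=cam("top")
px=np.array([[176.7,150.7],[243.3,126.7],[273.3,208.9],[205.6,234]])
W=back(C,px,.03); print(np.round(W,4))
L=np.array([[110,105],[110,-105],[-150,-105],[-150,105]])/1000
def f(p): 
    c,s=np.cos(p[2]),np.sin(p[2]); return (L@np.array([[c,s],[-s,c]])+p[:2]-W[:,:2]).ravel()
r=least_squares(f,[.59,.088,.3]); print(r.x[:2],np.degrees(r.x[2]),np.round(r.fun*1000,1))
o=np.array([[85,105],[403,92],[435,505],[118,520]])/6+[310,140]
V=back(C,o-.5+.08,.018);print(np.round(V,4))  # outer top corners (approx)
L=np.array([[100,75],[100,-75],[-100,-75],[-100,75]])/1000; W=V
r=least_squares(f,[.52,-.3,.07]); print(r.x[:2],np.degrees(r.x[2]),np.round(r.fun*1000,1))
# side view crop
im=cv2.imread("pics/side0.png")
cv2.imwrite("pics/sidec.png",cv2.resize(im[130:280,160:330],None,fx=4.5,fy=4,interpolation=cv2.INTER_CUBIC))
E
```

```text
[[ 0.6564  0.2129  0.03  ]
 [ 0.7222  0.0179  0.03  ]
 [ 0.4816 -0.0638  0.03  ]
 [ 0.414   0.1302  0.03  ]]
[0.58747552 0.08077788] 18.84959645239398 [ 1.2  2.8  3.3 -1.  -2.2 -3.2 -2.4  1.5]
[[ 0.6294 -0.2134  0.018 ]
 [ 0.632  -0.3656  0.018 ]
 [ 0.4338 -0.3716  0.018 ]
 [ 0.4295 -0.2223  0.018 ]]
[ 0.5311593  -0.29321088] 1.846022580407741 [-0.7 -1.6  1.6  0.6 -0.2  0.2 -0.7  0.8]
```

View pics/sidec.png

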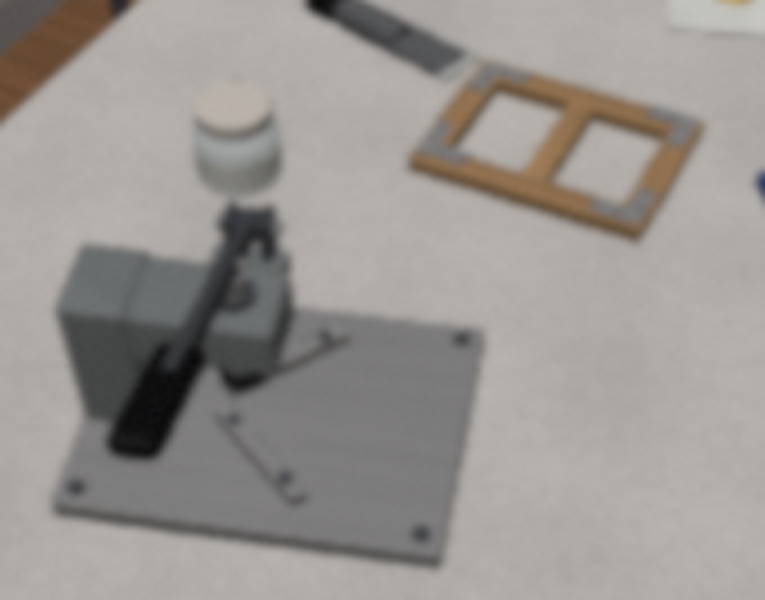

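```bash
cat >> h.py <<'E'
def plan(target,yaw,n,s=None,start=None):
    """uniform steps from present pose to target(m), tool down with yaw deg"""
    s=s or get_state(); p0=np.array(s["tcp_pos"]); R=Ro.from_euler('xyz',s["eef_rot"],degrees=True)
    Rt=Ro.from_euler('xyz',[180,0,yaw],degrees=True)
    rv=(R.inv()*Rt).as_rotvec(degrees=True); d=(np.array(target)-p0)*1000
    print("rot",np.round(rv,2),"dist",np.round(d,1))
    for i in range(n):
        Ri=R*Ro.from_rotvec(rv*i/n,degrees=True); v=Ri.inv().apply(d/n)
        print({k:round(float(x),1) for k,x in zip(("dx","dy","dz","wx","wy","wz"),np.r_[v,rv/n])})
def P(): 
    s=get_state(); print(round(s["time_s"],2),np.round(s["tcp_pos"],4),np.round(s["eef_rot"],2),"F",np.round(s["contact_force"],1),"w",round(s["gripper_width"],4),"j",np.round(s["joints"],1))
E
python3 - <<'E'
from h import *
plan([.532,-.28,.16],181.85,9)
E
```

```text
rot [  0.     0.   -73.01] dist [314.1 358.8 -66.5]
{'dx': 26.5, 'dy': 45.9, 'dz': 7.4, 'wx': 0.0, 'wy': 0.0, 'wz': -8.1}
{'dx': 19.7, 'dy': 49.2, 'dz': 7.4, 'wx': 0.0, 'wy': 0.0, 'wz': -8.1}
{'dx': 12.6, 'dy': 51.5, 'dz': 7.4, 'wx': 0.0, 'wy': 0.0, 'wz': -8.1}
{'dx': 5.2, 'dy': 52.7, 'dz': 7.4, 'wx': 0.0, 'wy': 0.0, 'wz': -8.1}
{'dx': -2.3, 'dy': 52.9, 'dz': 7.4, 'wx': 0.0, 'wy': 0.0, 'wz': -8.1}
{'dx': -9.7, 'dy': 52.1, 'dz': 7.4, 'wx': 0.0, 'wy': 0.0, 'wz': -8.1}
{'dx': -17.0, 'dy': 50.2, 'dz': 7.4, 'wx': 0.0, 'wy': 0.0, 'wz': -8.1}
{'dx': -23.9, 'dy': 47.3, 'dz': 7.4, 'wx': 0.0, 'wy': 0.0, 'wz': -8.1}
{'dx': -30.3, 'dy': 43.4, 'dz': 7.4, 'wx': 0.0, 'wy': 0.0, 'wz': -8.1}
```

```bash
python3 -m crank '[{"dx":26,"dy":46,"dz":7,"wz":-8.1},{"dx":20,"dy":49,"dz":7,"wz":-8.1},{"dx":13,"dy":51,"dz":7,"wz":-8.1},{"dx":5,"dy":53,"dz":7,"wz":-8.1},{"dx":-2,"dy":53,"dz":7,"wz":-8.1},{"dx":-10,"dy":52,"dz":7,"wz":-8.1},{"dx":-17,"dy":50,"dz":8,"wz":-8.1},{"dx":-24,"dy":47,"dz":8,"wz":-8.1},{"dx":-30,"dy":43,"dz":8,"wz":-8.1},{"hand":100}]'
python3 - <<'E'
from h import *
P(); s=get_state(); im=optics.capture("wrist"); cv2.imwrite("pics/w1.png",im)
C=cam("wrist",s)
for k,z in {"frame_center":.009,"corner_a":0,"plate_a":.014}.items():
    for d in finder.place_of(k,"wrist")[:4]:
        print(k,round(d["conf"],2),np.round(d["centre"],1),np.round(back(C,d["centre"],z)[0],4))
E
```

```text
1.25 [ 0.2179 -0.6388  0.2265] [180.    -0.   108.84] F [ 0.1  0.5 -0.2] w 0.0875 j [-54.7  20.5   0.7  -0.  -70.1 -16.5]validation failed for argument at $[0]...
```

View pics/w1.png

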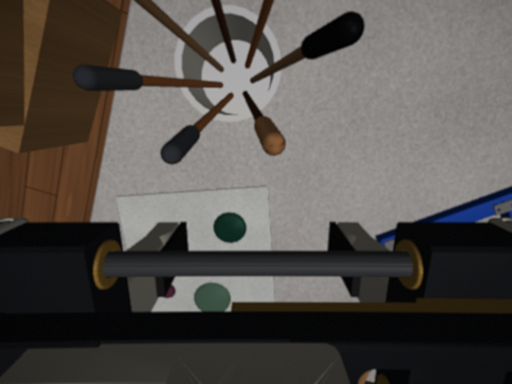

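The move was refused, so nothing has moved. Rows probably need all seven keys, so I'll try a single complete row.

```bash
python3 -m crank '[{"dx":26,"dy":46,"dz":7,"wx":0,"wy":0,"wz":-8.1,"hand":100}]'
```

```text
time_s: 1.58
tcp_pos: [0.252, -0.6007, 0.2192]
eef_rot: [-180.0, 0.0, 116.9]
contact_force: [1.4, 0.7, -0.3]
gripper_width: 0.0877
```

```bash
python3 -m crank '[{"dx":20,"dy":49,"dz":7,"wx":0,"wy":0,"wz":-8.1,"hand":100},{"dx":13,"dy":51,"dz":7,"wx":0,"wy":0,"wz":-8.1,"hand":100},{"dx":5,"dy":53,"dz":7,"wx":0,"wy":0,"wz":-8.1,"hand":100},{"dx":-2,"dy":53,"dz":7,"wx":0,"wy":0,"wz":-8.1,"hand":100},{"dx":-10,"dy":52,"dz":7,"wx":0,"wy":0,"wz":-8.1,"hand":100},{"dx":-17,"dy":50,"dz":8,"wx":0,"wy":0,"wz":-8.1,"hand":100},{"dx":-24,"dy":47,"dz":8,"wx":0,"wy":0,"wz":-8.1,"hand":100},{"dx":-30,"dy":43,"dz":8,"wx":0,"wy":0,"wz":-8.1,"hand":100},{"dx":0,"dy":0,"dz":0,"wx":0,"wy":0,"wz":0,"hand":100}]'
python3 - <<'E'
from h import *
P(); s=get_state(); im=optics.capture("wrist"); cv2.imwrite("pics/w2.png",im)
C=cam("wrist",s)
for k,z in {"frame_center":.009,"corner_a":0,"plate_a":.014}.items():
    for d in finder.place_of(k,"wrist")[:4]:
        print(k,round(d["conf"],2),np.round(d["centre"],1),np.round(back(C,d["centre"],z)[0],4))
E
```

```text
time_s: 2.7
tcp_pos: [0.5334, -0.2786, 0.1598]
eef_rot: [180.0, -0.0, -177.9]
contact_force: [-0.0, -0.5, 0.7]
gripper_width: 0.0879
2.7 [ 0.5334 -0.2786  0.1598] [ 1.7998e+02 -4.0000e-02 -1.7794e+02] F [-0.  -0.5  0.7] w 0.0879 j [ -9.   16.7 -14.1  -0.  -59.3  11.1]
corner_a 0.98 [403.3 132. ] [ 0.372  -0.3367  0.    ]
corner_a 0.87 [356.6  94.2] [ 0.4295 -0.3749  0.    ]
corner_a 0.58 [179.4 227.1] [ 0.6279 -0.2122  0.    ]
plate_a 0.71 [185.4 223.3] [ 0.6166 -0.2235  0.014 ]
plate_a 0.7 [349.9 105.8] [ 0.4396 -0.3624  0.014 ]
plate_a 0.61 [432.1 134. ] [ 0.3485 -0.3363  0.014 ]
```

View pics/w2.png

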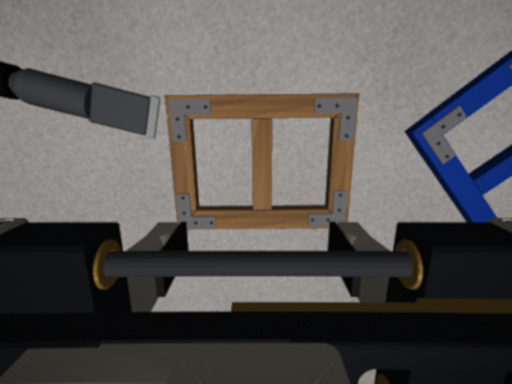

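```bash
python3 - <<'E'
from h import *
from scipy.optimize import least_squares
C=cam("wrist")
im=cv2.imread("pics/w2.png")
cv2.imwrite("pics/w2c.png",cv2.resize(im[80:240,155:370],None,fx=3.6,fy=3.6,interpolation=cv2.INTER_CUBIC))
W=back(C,[[177,228],[166,95.5],[358,94],[348.5,228.5]],.018)
L=np.array([[100,75],[100,-75],[-100,-75],[-100,75]])/1000
def f(p): 
    c,s=np.cos(p[2]),np.sin(p[2]); return (L@np.array([[c,s],[-s,c]])+p[:2]-W[:,:2]).ravel()
r=least_squares(f,[.52,-.3,.07]); print(r.x[:2],np.degrees(r.x[2]),np.round(r.fun*1000,1))
print(back(C,[[252,165],[271,165]],.018))
E
```

```text
[ 0.52636953 -0.2989228 ] 1.95946438938824 [-0.4  1.7  1.3 -1.1 -2.1 -0.8  1.2  0.2]
[[ 0.53779053 -0.29988355  0.018     ]
 [ 0.51685442 -0.30048913  0.018     ]]
```

View pics/w2c.png

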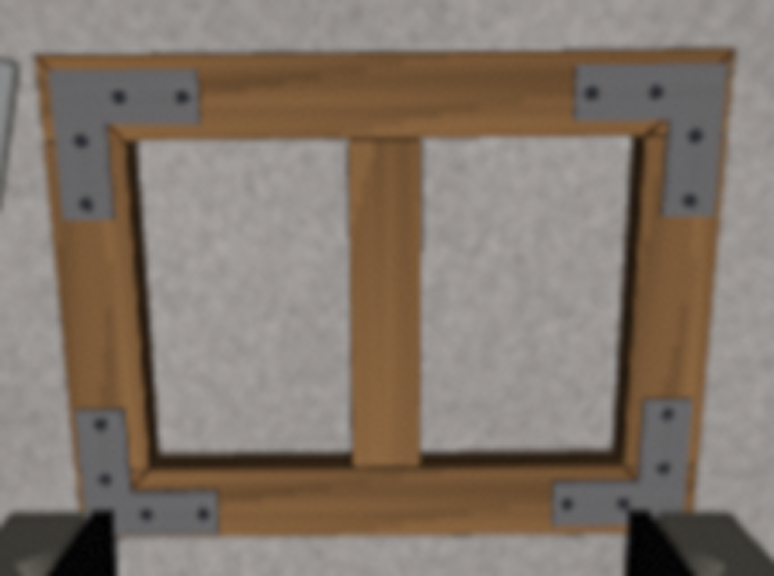

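```bash
python3 -m crank '[{"dx":7,"dy":-56,"dz":10,"wx":0,"wy":0,"wz":0,"hand":80},{"dx":0,"dy":0,"dz":50,"wx":0,"wy":0,"wz":0,"hand":80},{"dx":0,"dy":0,"dz":50,"wx":0,"wy":0,"wz":0,"hand":80},{"dx":0,"dy":0,"dz":30,"wx":0,"wy":0,"wz":0,"hand":80},{"dx":0,"dy":0,"dz":14,"wx":0,"wy":0,"wz":0,"hand":80},{"dx":0,"dy":0,"dz":0,"wx":0,"wy":0,"wz":0,"hand":80}]' 40
python3 - <<'E'
from h import *
P(); im=optics.capture("wrist"); cv2.imwrite("pics/w3.png",im)
E
```

```text
time_s: 3.65
tcp_pos: [0.5249, -0.3381, 0.0058]
eef_rot: [180.0, -0.1, -178.4]
contact_force: [-0.3, 0.3, 0.4]
gripper_width: 0.0702
3.65 [ 0.5249 -0.3381  0.0058] [ 1.7996e+02 -1.1000e-01 -1.7837e+02] F [-0.3  0.3  0.4] w 0.0702 j [-14.9  28.3 -19.8  -0.  -42.1  16.5]
```

View pics/w3.png

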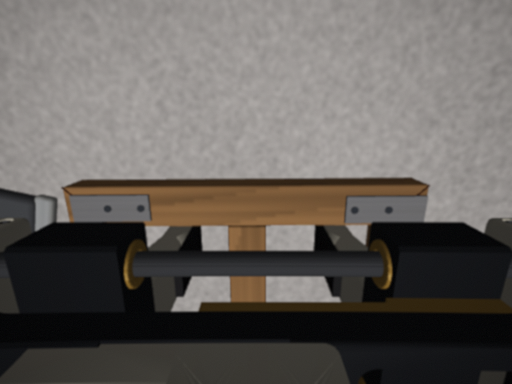

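Both fingers are inside the openings, either side of the brace (columns 228–266). I'm closing now.

```bash
python3 -m crank '[{"dx":0,"dy":0,"dz":0,"wx":0,"wy":0,"wz":0,"hand":0},{"dx":0,"dy":0,"dz":0,"wx":0,"wy":0,"wz":0,"hand":0},{"dx":0,"dy":0,"dz":0,"wx":0,"wy":0,"wz":0,"hand":0},{"dx":0,"dy":0,"dz":0,"wx":0,"wy":0,"wz":0,"hand":0},{"dx":0,"dy":0,"dz":-20,"wx":0,"wy":0,"wz":0,"hand":0},{"dx":0,"dy":0,"dz":-40,"wx":0,"wy":0,"wz":0,"hand":0},{"dx":0,"dy":0,"dz":-40,"wx":0,"wy":0,"wz":0,"hand":0},{"dx":0,"dy":0,"dz":0,"wx":0,"wy":0,"wz":0,"hand":0}]' 50
python3 - <<'E'
from h import *
P(); s=get_state(); im=optics.capture("wrist"); cv2.imwrite("pics/w4.png",im)
t=optics.capture("side"); cv2.imwrite("pics/s4.png",cv2.resize(t[100:260,170:400],None,fx=3.4,fy=3.4))
E
```

```text
time_s: 4.7
tcp_pos: [0.5285, -0.3382, 0.1105]
eef_rot: [-179.8, 0.4, -178.2]
contact_force: [0.6, 0.7, -0.3]
gripper_width: 0.0014
4.7 [ 0.5285 -0.3382  0.1105] [-179.85    0.36 -178.22] F [ 0.6  0.7 -0.3] w 0.0014 j [-14.8  21.3 -14.5   0.1 -53.9  16.5]
```

View pics/w4.png

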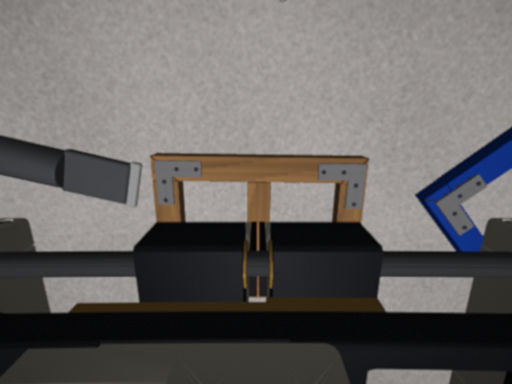

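View pics/s4.png

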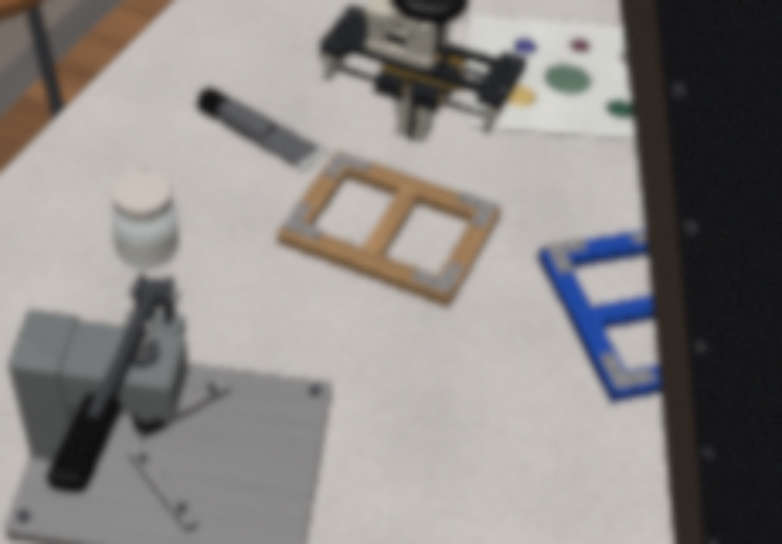

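The fingers shut on nothing (1.4 mm), because I lifted before they had closed. The frame lies as it was. I'll go down again and allow more closing time.

```bash
python3 -m crank '[{"dx":0,"dy":0,"dz":20,"wx":0,"wy":0,"wz":0,"hand":75},{"dx":0,"dy":0,"dz":0,"wx":0,"wy":0,"wz":0,"hand":75},{"dx":0,"dy":0,"dz":0,"wx":0,"wy":0,"wz":0,"hand":75},{"dx":0,"dy":0,"dz":0,"wx":0,"wy":0,"wz":0,"hand":75},{"dx":0,"dy":0,"dz":0,"wx":0,"wy":0,"wz":0,"hand":75},{"dx":0,"dy":0,"dz":0,"wx":0,"wy":0,"wz":0,"hand":75}]' 
python3 - <<'E'
from h import *
P()
E
```

```text
time_s: 5.55
tcp_pos: [0.5264, -0.3375, 0.0868]
eef_rot: [-180.0, 0.0, -178.3]
contact_force: [-0.4, 0.1, -0.7]
gripper_width: 0.0549
5.55 [ 0.5264 -0.3375  0.0868] [-1.7999e+02  2.0000e-02 -1.7826e+02] F [-0.4  0.1 -0.7] w 0.0549 j [-14.8  22.7 -15.8   0.  -51.4  16.5]
```

```bash
python3 -m crank '[{"dx":0,"dy":0,"dz":40,"wx":0,"wy":0,"wz":0,"hand":62},{"dx":0,"dy":0,"dz":28,"wx":0,"wy":0,"wz":0,"hand":62},{"dx":0,"dy":0,"dz":13,"wx":0,"wy":0,"wz":0,"hand":62},{"dx":0,"dy":0,"dz":0,"wx":0,"wy":0,"wz":0,"hand":0},{"dx":0,"dy":0,"dz":0,"wx":0,"wy":0,"wz":0,"hand":0},{"dx":0,"dy":0,"dz":0,"wx":0,"wy":0,"wz":0,"hand":0},{"dx":0,"dy":0,"dz":0,"wx":0,"wy":0,"wz":0,"hand":0},{"dx":0,"dy":0,"dz":0,"wx":0,"wy":0,"wz":0,"hand":0},{"dx":0,"dy":0,"dz":0,"wx":0,"wy":0,"wz":0,"hand":0}]' 50
python3 - <<'E'
from h import *
P()
E
```

```text
time_s: 6.68
tcp_pos: [0.5271, -0.3377, 0.0066]
eef_rot: [-180.0, 0.1, -178.2]
contact_force: [-0.4, 1.2, 5.5]
gripper_width: 0.0214
6.67 [ 0.5271 -0.3377  0.0066] [-1.7996e+02  1.0000e-01 -1.7825e+02] F [-0.4  1.2  5.5] w 0.0214 j [-14.8  28.2 -19.7   0.  -41.9  16.5]
```

```bash
cat >> h.py <<'E'
ORG=np.array([.587,.084]); PY=18.8
def pw(x,y): # press mm -> world m
    a=np.radians(PY); return ORG+np.array([x*np.cos(a)-y*np.sin(a), x*np.sin(a)+y*np.cos(a)])/1000
E
python3 - <<'E'
from h import *
g=38.7/2**.5
for back_ in(0,60):
    print(back_, pw(17-123.7-back_-g, 17.7-g))
E
python3 -m crank '[{"dx":0,"dy":0,"dz":-30,"wx":0,"wy":0,"wz":0,"hand":0},{"dx":0,"dy":0,"dz":-50,"wx":0,"wy":0,"wz":0,"hand":0},{"dx":0,"dy":0,"dz":-50,"wx":0,"wy":0,"wz":0,"hand":0},{"dx":0,"dy":0,"dz":0,"wx":0,"wy":0,"wz":0,"hand":0}]'
python3 - <<'E'
from h import *
P(); im=optics.capture("wrist"); cv2.imwrite("pics/w5.png",im)
a=np.array(pw(17-123.7-60-38.7/2**.5, 17.7-38.7/2**.5))
plan([a[0],a[1],.136],153.8,8)
E
```

```text
0 [0.46320214 0.03164604]
60 [0.40640319 0.0123101 ]
time_s: 7.18
tcp_pos: [0.5285, -0.3383, 0.14]
eef_rot: [-179.8, 0.4, -178.2]
contact_force: [-0.1, -0.8, -3.2]
gripper_width: 0.0208
7.17 [ 0.5285 -0.3383  0.14  ] [-179.83    0.4  -178.23] F [-0.1 -0.8 -3.2] w 0.0208 j [-14.8  19.7 -12.6   0.1 -57.3  16.5]
rot [1.000e-02 1.900e-01 2.793e+01] dist [-120.5  349.8   -1.2]
{'dx': 13.7, 'dy': 44.2, 'dz': 0.1, 'wx': 0.0, 'wy': 0.0, 'wz': 3.5}
{'dx': 16.4, 'dy': 43.2, 'dz': 0.1, 'wx': 0.0, 'wy': 0.0, 'wz': 3.5}
{'dx': 19.0, 'dy': 42.2, 'dz': 0.1, 'wx': 0.0, 'wy': 0.0, 'wz': 3.5}
{'dx': 21.5, 'dy': 40.9, 'dz': 0.1, 'wx': 0.0, 'wy': 0.0, 'wz': 3.5}
{'dx': 24.0, 'dy': 39.5, 'dz': 0.1, 'wx': 0.0, 'wy': 0.0, 'wz': 3.5}
{'dx': 26.3, 'dy': 38.0, 'dz': 0.1, 'wx': 0.0, 'wy': 0.0, 'wz': 3.5}
{'dx': 28.6, 'dy': 36.3, 'dz': 0.1, 'wx': 0.0, 'wy': 0.0, 'wz': 3.5}
{'dx': 30.8, 'dy': 34.5, 'dz': 0.1, 'wx': 0.0, 'wy': 0.0, 'wz': 3.5}
```

View pics/w5.png

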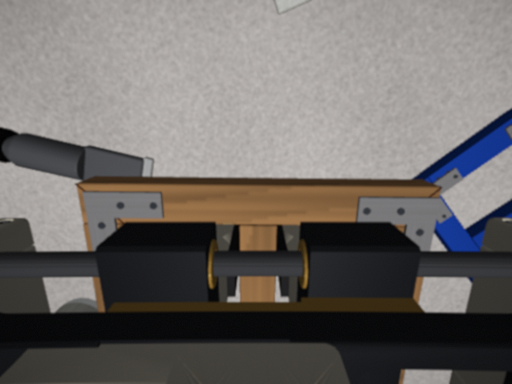

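```bash
python3 - <<'E'
from h import *
a=np.array(pw(17-123.7-50-38.7/2**.5, 17.7-38.7/2**.5))
plan([a[0],a[1],.075],153.8,8)
E
```

```text
rot [1.000e-02 1.900e-01 2.793e+01] dist [-111.   353.   -62.2]
{'dx': 12.6, 'dy': 44.5, 'dz': 7.7, 'wx': 0.0, 'wy': 0.0, 'wz': 3.5}
{'dx': 15.2, 'dy': 43.7, 'dz': 7.7, 'wx': 0.0, 'wy': 0.0, 'wz': 3.5}
{'dx': 17.9, 'dy': 42.7, 'dz': 7.7, 'wx': 0.0, 'wy': 0.0, 'wz': 3.5}
{'dx': 20.4, 'dy': 41.5, 'dz': 7.7, 'wx': 0.0, 'wy': 0.0, 'wz': 3.5}
{'dx': 22.9, 'dy': 40.2, 'dz': 7.7, 'wx': 0.0, 'wy': 0.0, 'wz': 3.5}
{'dx': 25.3, 'dy': 38.7, 'dz': 7.7, 'wx': 0.0, 'wy': 0.0, 'wz': 3.5}
{'dx': 27.6, 'dy': 37.1, 'dz': 7.8, 'wx': 0.0, 'wy': 0.0, 'wz': 3.5}
{'dx': 29.8, 'dy': 35.3, 'dz': 7.8, 'wx': 0.0, 'wy': 0.0, 'wz': 3.5}
```

```bash
python3 -m crank '[{"dx":13,"dy":44,"dz":8,"wx":0,"wy":0,"wz":3.5,"hand":0},{"dx":15,"dy":44,"dz":8,"wx":0,"wy":0,"wz":3.5,"hand":0},{"dx":18,"dy":43,"dz":8,"wx":0,"wy":0,"wz":3.5,"hand":0},{"dx":20,"dy":42,"dz":8,"wx":0,"wy":0,"wz":3.5,"hand":0},{"dx":23,"dy":40,"dz":8,"wx":0,"wy":0,"wz":3.5,"hand":0},{"dx":25,"dy":39,"dz":8,"wx":0,"wy":0,"wz":3.5,"hand":0},{"dx":28,"dy":37,"dz":8,"wx":0,"wy":0,"wz":3.5,"hand":0},{"dx":30,"dy":35,"dz":8,"wx":0,"wy":0,"wz":3.5,"hand":0},{"dx":0,"dy":0,"dz":0,"wx":0,"wy":0,"wz":0,"hand":0}]'
python3 - <<'E'
from h import *
P(); 
for n in("side","top"):
    im=optics.capture(n); cv2.imwrite(f"pics/{n}6.png",cv2.resize(im[100:300,110:330],None,fx=3.6,fy=3,interpolation=cv2.INTER_CUBIC))
E
```

```text
time_s: 8.35
tcp_pos: [0.4128, 0.0174, 0.07]
eef_rot: [-179.9, -0.1, 153.9]
contact_force: [-0.5, -0.1, -1.5]
gripper_width: 0.0215
8.35 [0.4128 0.0174 0.07  ] [-1.7985e+02 -1.4000e-01  1.5392e+02] F [-0.5 -0.1 -1.5] w 0.0215 j [ 30.    6.  -42.9  -0.1 -41.4 -56.1]
```

View pics/top6.png

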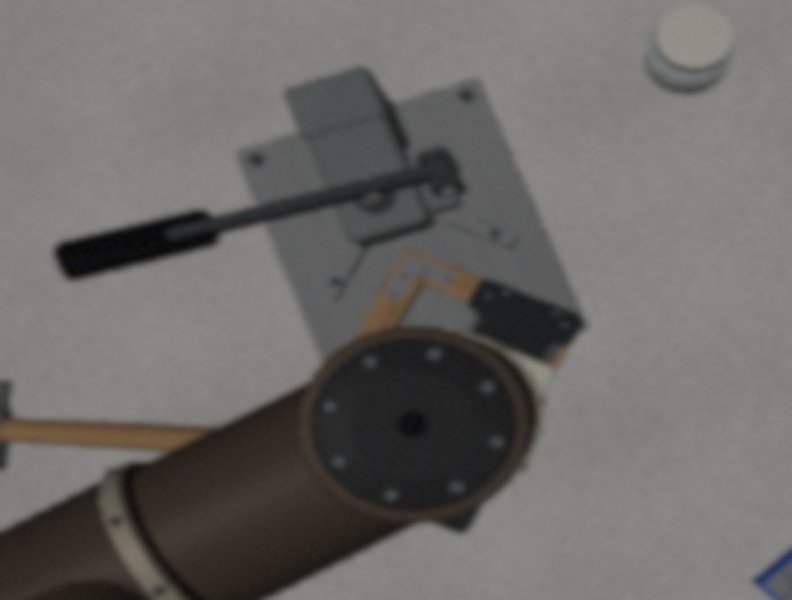

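View pics/side6.png

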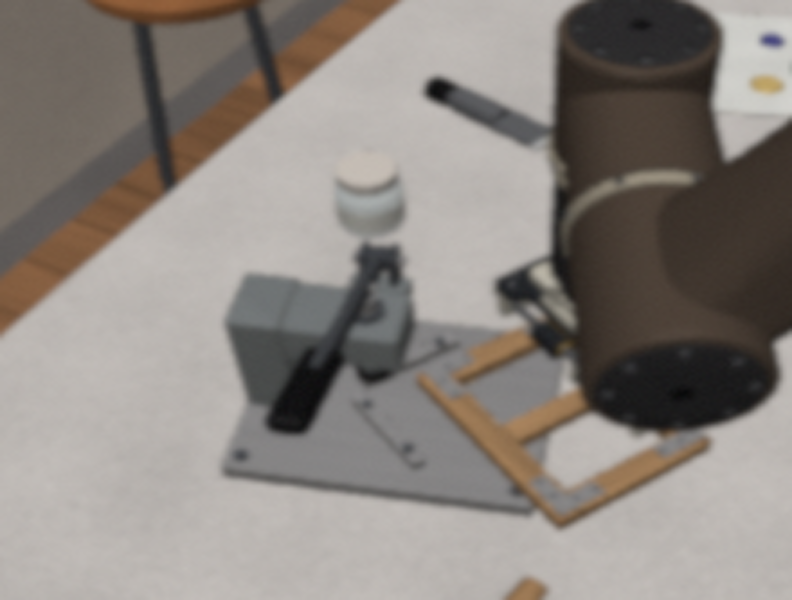

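```bash
python3 - <<'E'
from h import *
C=cam("top")
def crop(p): return np.array(p)/[3.6,3]+[110,100]
B=back(C,[crop((338,290)),crop((512,242))],.044)
K=back(C,[crop((405,250))],.084)
a=np.radians(PY);
def toP(w): d=(w[:,:2]-ORG)*1000; return np.c_[d@[np.cos(a),np.sin(a)],d@[-np.sin(a),np.cos(a)]]
print("bars",toP(B),"corner",toP(K))
# exp
print("expected bars mid-end", 17-74.2+4.2, 74.2+4.2)
print("tool",toP(np.array([[.4128,.0174]])), "expect corner", 17-50)
E
cat >> h.py <<'E'
def toP(w):
    a=np.radians(PY); d=(np.atleast_2d(w)[:,:2]-ORG)*1000; return np.c_[d@[np.cos(a),np.sin(a)],d@[-np.sin(a),np.cos(a)]]
E
```

```text
bars [[-48.43328219  67.04316579]
 [-52.57453838 -76.98430042]] corner [[-36.90556792   1.47719788]]
expected bars mid-end -53.0 78.4
tool [[-186.36919641   -6.90815661]] expect corner -33
```

```bash
sed -i 's/ORG=.*; PY/ORG=np.array([.5875,.0815]); PY/' h.py; python3 -m crank '[{"dx":0,"dy":0,"dz":18,"wx":0,"wy":0,"wz":0,"hand":0},{"dx":0,"dy":0,"dz":12,"wx":0,"wy":0,"wz":0,"hand":0},{"dx":-15,"dy":13,"dz":0,"wx":0,"wy":0,"wz":0,"hand":0},{"dx":-15,"dy":13,"dz":0,"wx":0,"wy":0,"wz":0,"hand":0},{"dx":0,"dy":0,"dz":0,"wx":0,"wy":0,"wz":0,"hand":0},{"dx":0,"dy":0,"dz":0,"wx":0,"wy":0,"wz":0,"hand":0}]'
python3 - <<'E'
from h import *
P(); print(toP(get_state()["tcp_pos"]))
for n in("side","top"):
    im=optics.capture(n); cv2.imwrite(f"pics/{n}7.png",cv2.resize(im[130:270,160:300],None,fx=5,fy=4,interpolation=cv2.INTER_CUBIC))
E
```

```text
time_s: 9.2
tcp_pos: [0.4527, 0.025, 0.0409]
eef_rot: [-179.9, -0.1, 153.7]
contact_force: [0.1, 0.3, -2.2]
gripper_width: 0.0215
9.2 [0.4527 0.025  0.0409] [-1.7993e+02 -7.0000e-02  1.5366e+02] F [ 0.1  0.3 -2.2] w 0.0215 j [ 28.2  12.4 -40.1  -0.  -37.7 -54.5]
[[-145.80082517  -10.00019598]]
```

View pics/top7.png

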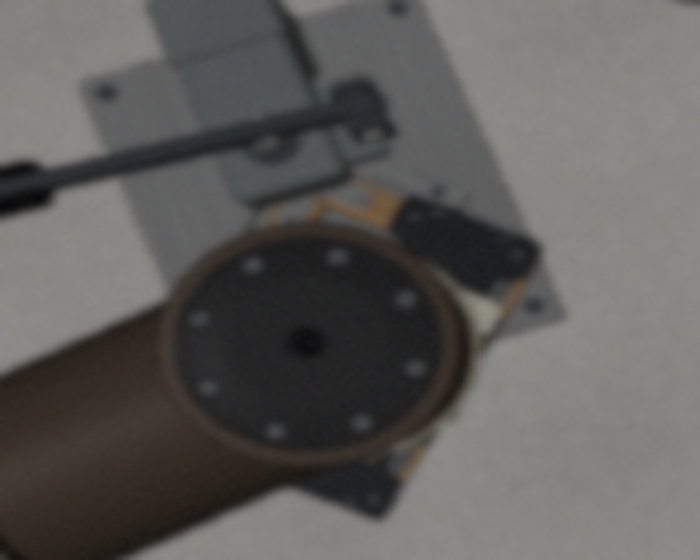

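View pics/side7.png

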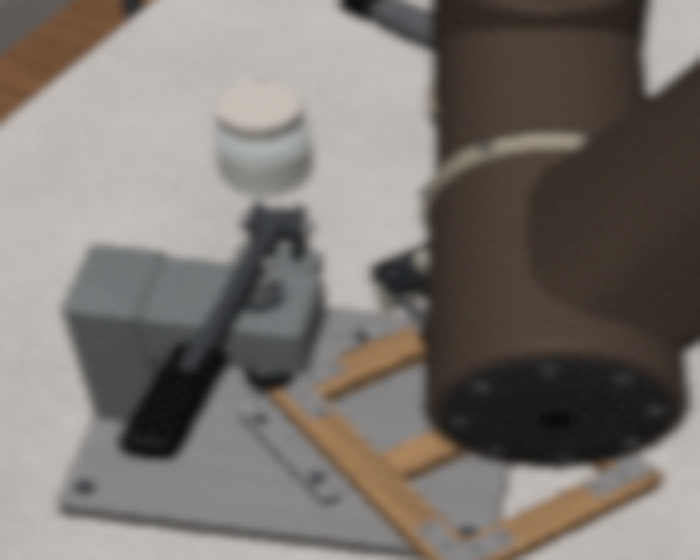

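```bash
python3 -m crank '[{"dx":-2,"dy":2,"dz":3,"wx":0,"wy":0,"wz":0,"hand":0},{"dx":-3,"dy":3,"dz":0,"wx":0,"wy":0,"wz":0,"hand":0},{"dx":-2,"dy":2,"dz":0,"wx":0,"wy":0,"wz":0,"hand":0},{"dx":0,"dy":0,"dz":0,"wx":0,"wy":0,"wz":0,"hand":0}]'
python3 - <<'E'
from h import *
P(); print(toP(get_state()["tcp_pos"]))
E
python3 -m crank '[{"dx":-1,"dy":1,"dz":0,"wx":0,"wy":0,"wz":0,"hand":0},{"dx":-1,"dy":1,"dz":0,"wx":0,"wy":0,"wz":0,"hand":0},{"dx":0,"dy":0,"dz":0,"wx":0,"wy":0,"wz":0,"hand":0}]'
python3 - <<'E'
from h import *
P(); print(toP(get_state()["tcp_pos"]))
E
```

```text
time_s: 9.8
tcp_pos: [0.4625, 0.0291, 0.0383]
eef_rot: [-180.0, -0.0, 153.8]
contact_force: [-2.8, 1.4, -1.1]
gripper_width: 0.0214
9.8 [0.4625 0.0291 0.0383] [-1.7995e+02 -5.0000e-02  1.5375e+02] F [-2.8  1.4 -1.1] w 0.0214 j [ 28.   13.4 -39.   -0.  -37.6 -54.3]
[[-135.24749633   -9.28317216]]
time_s: 10.18
tcp_pos: [0.4631, 0.0292, 0.0378]
eef_rot: [-179.8, -0.2, 153.7]
contact_force: [-7.9, 0.5, -0.3]
gripper_width: 0.0214
10.18 [0.4631 0.0292 0.0378] [-179.81   -0.19  153.72] F [-7.9  0.5 -0.3] w 0.0214 j [ 28.   13.6 -38.8  -0.1 -37.8 -54.2]
[[-134.59671044   -9.42561018]]
```

```bash
python3 -m crank '[{"dx":-1,"dy":1,"dz":0.5,"wx":0,"wy":0,"wz":0,"hand":0},{"dx":-0.7,"dy":0.7,"dz":0.5,"wx":0,"wy":0,"wz":0,"hand":0},{"dx":0,"dy":0,"dz":0,"wx":0,"wy":0,"wz":0,"hand":0}]'
python3 - <<'E'
from h import *
P(); print(toP(get_state()["tcp_pos"]))
for n in("side","top"):
    im=optics.capture(n); cv2.imwrite(f"pics/{n}8.png",cv2.resize(im[130:270,160:300],None,fx=5,fy=4,interpolation=cv2.INTER_CUBIC))
E
```

```text
time_s: 10.55
tcp_pos: [0.4633, 0.0294, 0.0365]
eef_rot: [-179.7, -0.3, 153.7]
contact_force: [-15.5, 2.8, 5.1]
gripper_width: 0.0216
10.55 [0.4633 0.0294 0.0365] [-179.68   -0.34  153.68] F [-15.5   2.8   5.1] w 0.0216 j [ 28.   13.9 -38.6  -0.1 -37.9 -54.2]
[[-134.36741621   -9.31108788]]
```

View pics/side8.png

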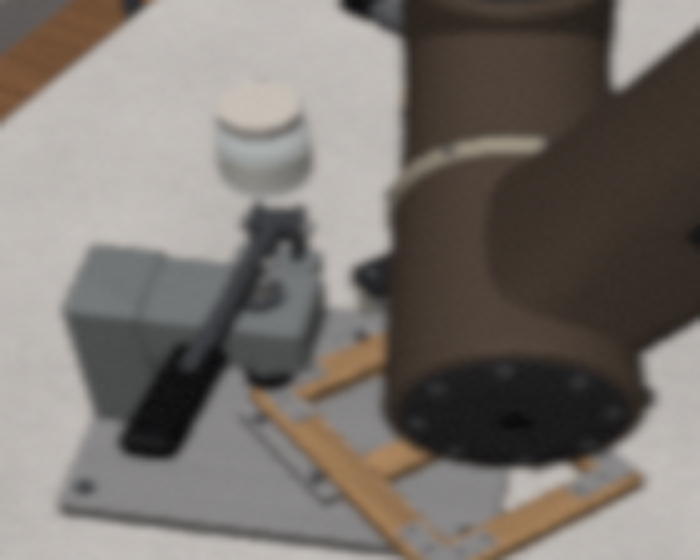

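```bash
python3 -m crank '[{"dx":0,"dy":0,"dz":0,"wx":0,"wy":0,"wz":0,"hand":60},{"dx":0,"dy":0,"dz":0,"wx":0,"wy":0,"wz":0,"hand":60},{"dx":0,"dy":0,"dz":0,"wx":0,"wy":0,"wz":0,"hand":60},{"dx":0,"dy":0,"dz":0,"wx":0,"wy":0,"wz":0,"hand":60},{"dx":0,"dy":0,"dz":-30,"wx":0,"wy":0,"wz":0,"hand":60},{"dx":0,"dy":0,"dz":-60,"wx":0,"wy":0,"wz":0,"hand":60},{"dx":0,"dy":0,"dz":-60,"wx":0,"wy":0,"wz":0,"hand":0},{"dx":0,"dy":0,"dz":-60,"wx":0,"wy":0,"wz":0,"hand":0},{"dx":0,"dy":0,"dz":-60,"wx":0,"wy":0,"wz":0,"hand":0}]'
python3 - <<'E'
from h import *
P(); 
a=pw(0,143); print(a)
plan([a[0],a[1],.30],198.8,6)
optics.capture("top")
C=cam("top")
for d in finder.place_of("lever_grip","top")[:2]: print(d["conf"],back(C,d["centre"],.255), toP(back(C,d["centre"],.255)))
optics.capture("side"); C=cam("side")
for d in finder.place_of("lever_grip","side")[:2]: print(d["conf"],back(C,d["centre"],.255), toP(back(C,d["centre"],.255)))
E
```

```text
time_s: 11.78
tcp_pos: [0.4676, 0.0307, 0.31]
eef_rot: [179.9, 0.0, 153.7]
contact_force: [1.8, 1.1, -0.8]
gripper_width: 0.0281
11.78 [0.4676 0.0307 0.31  ] [1.7994e+02 5.0000e-02 1.5374e+02] F [ 1.8  1.1 -0.8] w 0.0281 j [ 27.9  -2.2 -16.1   0.  -76.  -54.2]
[0.54141601 0.21687084]
rot [ 4.000e-02  7.000e-02 -4.506e+01] dist [ 73.8 186.2 -10. ]
{'dx': 2.7, 'dy': 33.3, 'dz': 1.7, 'wx': 0.0, 'wy': 0.0, 'wz': -7.5}
{'dx': -1.7, 'dy': 33.3, 'dz': 1.7, 'wx': 0.0, 'wy': 0.0, 'wz': -7.5}
{'dx': -6.0, 'dy': 32.8, 'dz': 1.7, 'wx': 0.0, 'wy': 0.0, 'wz': -7.5}
{'dx': -10.3, 'dy': 31.8, 'dz': 1.7, 'wx': 0.0, 'wy': 0.0, 'wz': -7.5}
{'dx': -14.3, 'dy': 30.1, 'dz': 1.7, 'wx': 0.0, 'wy': 0.0, 'wz': -7.5}
{'dx': -18.1, 'dy': 28.0, 'dz': 1.7, 'wx': 0.0, 'wy': 0.0, 'wz': -7.5}
0.97 [[0.54537888 0.21879053 0.255     ]] [[  4.37010174 143.5401724 ]]
```

```bash
python3 -m crank '[{"dx":3,"dy":33,"dz":2,"wx":0,"wy":0,"wz":-7.5,"hand":0},{"dx":-2,"dy":33,"dz":2,"wx":0,"wy":0,"wz":-7.5,"hand":0},{"dx":-6,"dy":33,"dz":2,"wx":0,"wy":0,"wz":-7.5,"hand":0},{"dx":-10,"dy":32,"dz":2,"wx":0,"wy":0,"wz":-7.5,"hand":0},{"dx":-14,"dy":30,"dz":2,"wx":0,"wy":0,"wz":-7.5,"hand":0},{"dx":-18,"dy":28,"dz":2,"wx":0,"wy":0,"wz":-7.5,"hand":0},{"dx":0,"dy":0,"dz":0,"wx":0,"wy":0,"wz":0,"hand":0}]'
python3 - <<'E'
from h import *
P(); print(toP(get_state()["tcp_pos"]))
for n in("side","top","wrist"):
    im=optics.capture(n); cv2.imwrite(f"pics/{n}9.png",cv2.resize(im[130:270,160:300],None,fx=5,fy=4,interpolation=cv2.INTER_CUBIC) if n!="wrist" else im)
E
```

```text
time_s: 12.85
tcp_pos: [0.5407, 0.218, 0.2927]
eef_rot: [-179.9, -0.2, -161.1]
contact_force: [-0.2, -0.4, -0.1]
gripper_width: 0.0006
12.85 [0.5407 0.218  0.2927] [-179.93   -0.24 -161.13] F [-0.2 -0.4 -0.1] w 0.0006 j [ 41.1  10.   -5.   -0.  -75.2 -22.3]
[[ -0.31954064 144.31436336]]
```

View pics/side9.png

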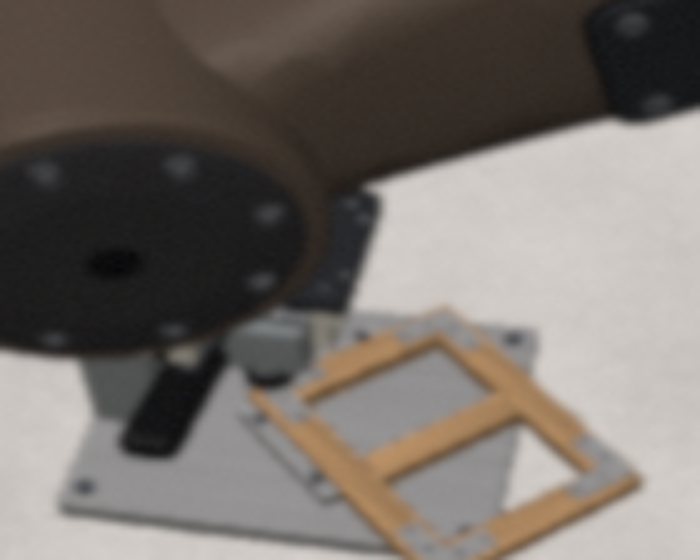

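View pics/wrist9.png

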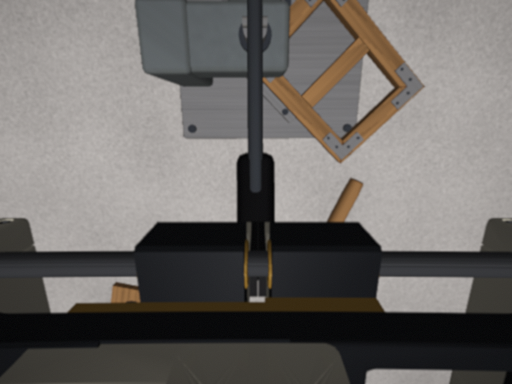

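View pics/top9.png

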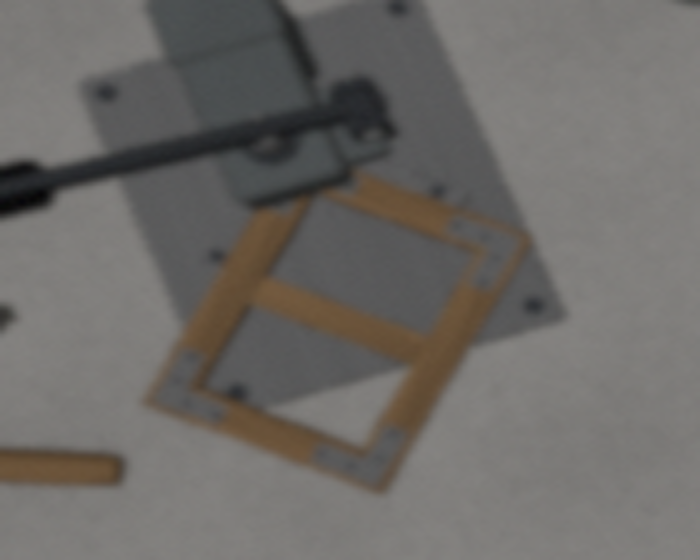

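```bash
python3 - <<'E'
from h import *
C=cam("top")
px=np.array([[148,405],[383,490],[528,238]])/[5,4]+[160,130]
print(toP(back(C,px,.048)).round(1))
d=lambda a,b:(17-(a+b)/2**.5,(a-b)/2**.5)
print([np.round(d(*q),1) for q in((200,0),(200,150),(0,150))])
E
python3 -m crank '[{"dx":0,"dy":0,"dz":25,"wx":0,"wy":0,"wz":0,"hand":0},{"dx":0,"dy":0,"dz":15,"wx":0,"wy":0,"wz":0,"hand":0},{"dx":0,"dy":0,"dz":15,"wx":0,"wy":0,"wz":0,"hand":0},{"dx":0,"dy":0,"dz":15,"wx":0,"wy":0,"wz":0,"hand":0},{"dx":0,"dy":0,"dz":15,"wx":0,"wy":0,"wz":0,"hand":0},{"dx":0,"dy":0,"dz":0,"wx":0,"wy":0,"wz":0,"hand":0}]'
```

```text
[[-126.6  138.7]
 [-226.7   34.3]
 [ -89.2 -101.3]]
[array([-124.4,  141.4]), array([-230.5,   35.4]), array([ -89.1, -106.1])]
time_s: 13.75
tcp_pos: [0.5405, 0.2164, 0.2093]
eef_rot: [-180.0, -0.1, -161.3]
contact_force: [-1.8, 0.1, 4.1]
gripper_width: 0.0004
```

```bash
python3 -m crank '[{"dx":0,"dy":0,"dz":12,"wx":0,"wy":0,"wz":0,"hand":0},{"dx":0,"dy":0,"dz":10,"wx":0,"wy":0,"wz":0,"hand":0},{"dx":0,"dy":0,"dz":8,"wx":0,"wy":0,"wz":0,"hand":0},{"dx":0,"dy":0,"dz":0,"wx":0,"wy":0,"wz":0,"hand":0}]'
python3 -m crank '[{"dx":0,"dy":0,"dz":6,"wx":0,"wy":0,"wz":0,"hand":0},{"dx":0,"dy":0,"dz":5,"wx":0,"wy":0,"wz":0,"hand":0},{"dx":0,"dy":0,"dz":0,"wx":0,"wy":0,"wz":0,"hand":0}]'
```

```text
time_s: 14.25
tcp_pos: [0.5413, 0.2171, 0.1807]
eef_rot: [180.0, 0.1, -161.2]
contact_force: [0.3, 3.5, 4.8]
gripper_width: 0.0003
time_s: 14.62
tcp_pos: [0.5415, 0.2167, 0.1703]
eef_rot: [-180.0, 0.1, -161.2]
contact_force: [-1.1, 1.3, 7.6]
gripper_width: 0.0004
```

```bash
python3 -c "
from h import *
P();print(toP(get_state()['tcp_pos']))"
```

```text
14.62 [0.5415 0.2167 0.1703] [-1.7997e+02  7.0000e-02 -1.6123e+02] F [-1.1  1.3  7.6] w 0.0004 j [ 41.   14.4 -15.8   0.1 -59.7 -22.3]
[[-1.25914489e-02  1.42779199e+02]]
```

```bash
python3 -m crank '[{"dx":0,"dy":0,"dz":4,"wx":0,"wy":0,"wz":0,"hand":0},{"dx":0,"dy":0,"dz":3,"wx":0,"wy":0,"wz":0,"hand":0},{"dx":0,"dy":0,"dz":0,"wx":0,"wy":0,"wz":0,"hand":0}]'
python3 -m crank '[{"dx":0,"dy":0,"dz":2,"wx":0,"wy":0,"wz":0,"hand":0},{"dx":0,"dy":0,"dz":0,"wx":0,"wy":0,"wz":0,"hand":0}]'
python3 -m crank '[{"dx":0,"dy":0,"dz":2,"wx":0,"wy":0,"wz":0,"hand":0},{"dx":0,"dy":0,"dz":0,"wx":0,"wy":0,"wz":0,"hand":0}]'
```

```text
time_s: 15.0
tcp_pos: [0.5417, 0.2162, 0.1636]
eef_rot: [-179.9, 0.1, -161.2]
contact_force: [-1.5, -1.8, 10.9]
gripper_width: 0.0003
time_s: 15.25
tcp_pos: [0.5418, 0.216, 0.1621]
eef_rot: [-179.9, 0.1, -161.2]
contact_force: [-1.2, -3.2, 12.3]
gripper_width: 0.0005
time_s: 15.5
tcp_pos: [0.5419, 0.2159, 0.161]
eef_rot: [-179.9, 0.1, -161.2]
contact_force: [-4.3, -3.4, 19.1]
gripper_width: 0.0004
```

Force is rising with little travel, so the plate is about seated. Two more small steps will settle it.

```bash
python3 -m crank '[{"dx":0,"dy":0,"dz":2,"wx":0,"wy":0,"wz":0,"hand":0},{"dx":0,"dy":0,"dz":0,"wx":0,"wy":0,"wz":0,"hand":0}]'
python3 -m crank '[{"dx":0,"dy":0,"dz":1,"wx":0,"wy":0,"wz":0,"hand":0},{"dx":0,"dy":0,"dz":0,"wx":0,"wy":0,"wz":0,"hand":0},{"dx":0,"dy":0,"dz":0,"wx":0,"wy":0,"wz":0,"hand":0}]'
```

```text
time_s: 15.75
tcp_pos: [0.542, 0.2158, 0.16]
eef_rot: [-179.9, 0.2, -161.2]
contact_force: [-7.2, -3.4, 25.9]
gripper_width: 0.0004
time_s: 16.12
tcp_pos: [0.542, 0.2157, 0.1596]
eef_rot: [-179.9, 0.2, -161.2]
contact_force: [-7.2, -4.5, 29.1]
gripper_width: 0.0004
```

```bash
python3 -m crank '[{"dx":0,"dy":0,"dz":-15,"wx":0,"wy":0,"wz":0,"hand":0},{"dx":0,"dy":0,"dz":-20,"wx":0,"wy":0,"wz":0,"hand":0},{"dx":0,"dy":0,"dz":-25,"wx":0,"wy":0,"wz":0,"hand":0},{"dx":0,"dy":0,"dz":-25,"wx":0,"wy":0,"wz":0,"hand":0},{"dx":0,"dy":0,"dz":-25,"wx":0,"wy":0,"wz":0,"hand":0},{"dx":0,"dy":0,"dz":-40,"wx":0,"wy":0,"wz":0,"hand":0},{"dx":0,"dy":0,"dz":-30,"wx":0,"wy":0,"wz":0,"hand":0}]'
python3 - <<'E'
from h import *
P()
g=38.7/2**.5; a=pw(17-123.7-g,17.7-g); print(a)
plan([a[0]+.0,a[1],.30],153.8,6)
im=optics.capture("wrist"); cv2.imwrite("pics/w10.png",im)
im=optics.capture("side"); cv2.imwrite("pics/s10.png",cv2.resize(im[180:270,180:310],None,fx=6,fy=6,interpolation=cv2.INTER_CUBIC))
E
```

```text
time_s: 17.0
tcp_pos: [0.5408, 0.2161, 0.3365]
eef_rot: [-180.0, -0.0, -161.3]
contact_force: [0.4, 1.2, -0.2]
gripper_width: 0.0003
17.0 [0.5408 0.2161 0.3365] [-1.7996e+02 -4.0000e-02 -1.6128e+02] F [ 0.4  1.2 -0.2] w 0.0003 j [ 41.    8.9  -0.9   0.  -80.3 -22.3]
[0.46370214 0.02914604]
rot [-5.000e-02 -2.000e-02  4.492e+01] dist [ -77.1 -186.9  -36.5]
{'dx': 22.2, 'dy': -25.4, 'dz': 6.1, 'wx': -0.0, 'wy': -0.0, 'wz': 7.5}
{'dx': 18.7, 'dy': -28.1, 'dz': 6.1, 'wx': -0.0, 'wy': -0.0, 'wz': 7.5}
{'dx': 14.9, 'dy': -30.2, 'dz': 6.1, 'wx': -0.0, 'wy': -0.0, 'wz': 7.5}
{'dx': 10.8, 'dy': -31.9, 'dz': 6.1, 'wx': -0.0, 'wy': -0.0, 'wz': 7.5}
{'dx': 6.5, 'dy': -33.1, 'dz': 6.1, 'wx': -0.0, 'wy': -0.0, 'wz': 7.5}
{'dx': 2.2, 'dy': -33.6, 'dz': 6.1, 'wx': -0.0, 'wy': -0.0, 'wz': 7.5}
```

View pics/w10.png

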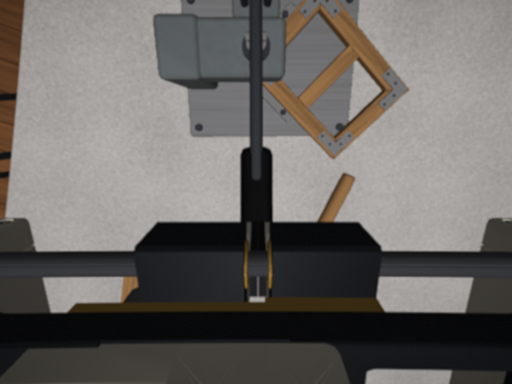

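View pics/s10.png

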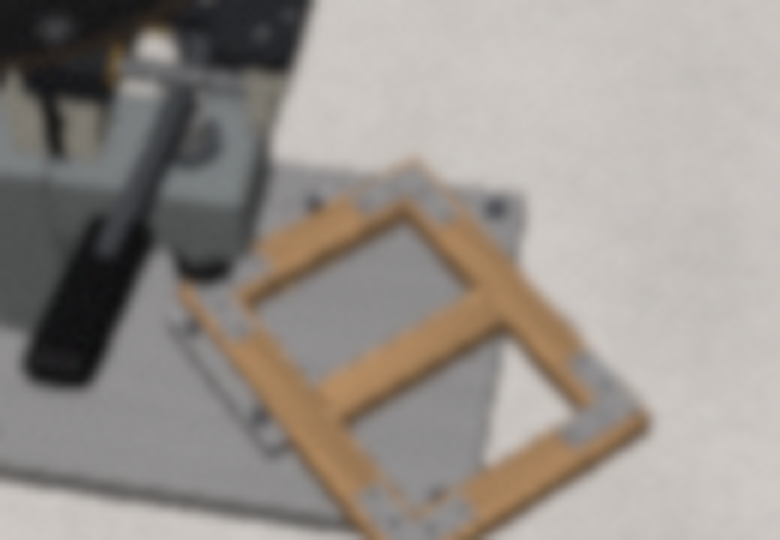

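```bash
python3 -m crank '[{"dx":22,"dy":-25,"dz":6,"wx":0,"wy":0,"wz":7.5,"hand":62},{"dx":19,"dy":-28,"dz":6,"wx":0,"wy":0,"wz":7.5,"hand":62},{"dx":15,"dy":-30,"dz":6,"wx":0,"wy":0,"wz":7.5,"hand":62},{"dx":11,"dy":-32,"dz":6,"wx":0,"wy":0,"wz":7.5,"hand":62},{"dx":6,"dy":-33,"dz":6,"wx":0,"wy":0,"wz":7.5,"hand":62},{"dx":2,"dy":-34,"dz":6,"wx":0,"wy":0,"wz":7.5,"hand":62},{"dx":0,"dy":0,"dz":0,"wx":0,"wy":0,"wz":0,"hand":62}]'
python3 - <<'E'
from h import *
P(); plan([.4633,.0294,.10],153.8,1); s=get_state()
im=optics.capture("wrist"); cv2.imwrite("pics/w11.png",im)
E
```

```text
time_s: 17.98
tcp_pos: [0.462, 0.0279, 0.2984]
eef_rot: [-179.9, -0.1, 153.5]
contact_force: [0.2, 0.8, 0.0]
gripper_width: 0.0539
17.98 [0.462  0.0279 0.2984] [-1.7990e+02 -9.0000e-02  1.5354e+02] F [0.2 0.8 0. ] w 0.0539 j [ 27.9  -2.4 -17.8  -0.  -74.7 -54.4]
rot [-0.1  -0.09 -0.26] dist [   1.3    1.5 -198.4]
{'dx': -0.8, 'dy': 2.3, 'dz': 198.4, 'wx': -0.1, 'wy': -0.1, 'wz': -0.3}
```

View pics/w11.png

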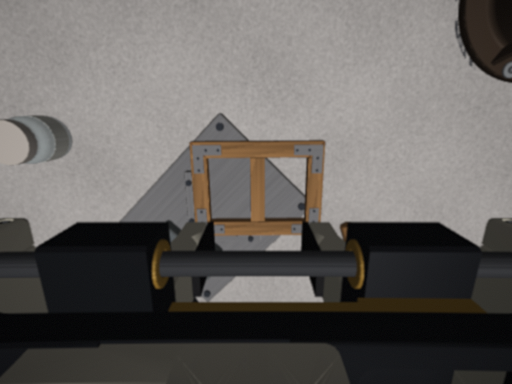

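```bash
python3 -m crank '[{"dx":-1,"dy":2,"dz":60,"wx":0,"wy":0,"wz":-0.3,"hand":62},{"dx":0,"dy":0,"dz":60,"wx":0,"wy":0,"wz":0,"hand":62},{"dx":0,"dy":0,"dz":60,"wx":0,"wy":0,"wz":0,"hand":62},{"dx":0,"dy":0,"dz":50,"wx":0,"wy":0,"wz":0,"hand":62},{"dx":0,"dy":0,"dz":29,"wx":0,"wy":0,"wz":0,"hand":62},{"dx":0,"dy":0,"dz":0,"wx":0,"wy":0,"wz":0,"hand":0},{"dx":0,"dy":0,"dz":0,"wx":0,"wy":0,"wz":0,"hand":0},{"dx":0,"dy":0,"dz":0,"wx":0,"wy":0,"wz":0,"hand":0},{"dx":0,"dy":0,"dz":0,"wx":0,"wy":0,"wz":0,"hand":0},{"dx":0,"dy":0,"dz":0,"wx":0,"wy":0,"wz":0,"hand":0}]'
```

```text
time_s: 19.27
tcp_pos: [0.4646, 0.0317, 0.0415]
eef_rot: [179.9, -0.0, 154.0]
contact_force: [-7.8, 6.3, 7.5]
gripper_width: 0.021
```

```bash
python3 -m crank '[{"dx":1.5,"dy":-1.5,"dz":0,"wx":0,"wy":0,"wz":0,"hand":0},{"dx":0,"dy":0,"dz":0,"wx":0,"wy":0,"wz":0,"hand":0}]' 55
```

```text
time_s: 19.52
tcp_pos: [0.4639, 0.031, 0.0415]
eef_rot: [179.9, 0.1, 154.0]
contact_force: [-3.2, 4.2, 7.9]
gripper_width: 0.0211
```

```bash
python3 -m crank '[{"dx":0,"dy":0,"dz":0,"wx":0,"wy":0,"wz":0,"hand":36},{"dx":0,"dy":0,"dz":3,"wx":0,"wy":0,"wz":0,"hand":36},{"dx":0,"dy":0,"dz":2,"wx":0,"wy":0,"wz":0,"hand":36}]'
python3 -m crank '[{"dx":0,"dy":0,"dz":0,"wx":0,"wy":0,"wz":0,"hand":0},{"dx":0,"dy":0,"dz":0,"wx":0,"wy":0,"wz":0,"hand":0},{"dx":0,"dy":0,"dz":0,"wx":0,"wy":0,"wz":0,"hand":0}]'
```

```text
time_s: 19.9
tcp_pos: [0.4634, 0.0304, 0.0353]
eef_rot: [-180.0, -0.0, 154.0]
contact_force: [-0.4, 0.5, -0.3]
gripper_width: 0.031
time_s: 20.27
tcp_pos: [0.4633, 0.0305, 0.0354]
eef_rot: [-180.0, -0.0, 154.0]
contact_force: [-0.0, -1.4, -1.8]
gripper_width: 0.0212
```

```bash
python3 -m crank '[{"dx":0,"dy":0,"dz":-4,"wx":0,"wy":0,"wz":0,"hand":0},{"dx":10,"dy":-10,"dz":-2,"wx":0,"wy":0,"wz":0,"hand":0},{"dx":21,"dy":-21,"dz":-4,"wx":0,"wy":0,"wz":0,"hand":0},{"dx":0,"dy":0,"dz":-25,"wx":0,"wy":0,"wz":0,"hand":0},{"dx":-20,"dy":-36,"dz":-15,"wx":0,"wy":0,"wz":0,"hand":0},{"dx":-20,"dy":-36,"dz":-15,"wx":0,"wy":0,"wz":0,"hand":0},{"dx":-20,"dy":-36,"dz":0,"wx":0,"wy":0,"wz":0,"hand":0},{"dx":-20,"dy":-36,"dz":0,"wx":0,"wy":0,"wz":0,"hand":0}]' 
python3 - <<'E'
from h import *
P()
plan([.4636,-.195,.10],25,13)
im=optics.capture("side"); cv2.imwrite("pics/s12.png",im)
E
```

```text
time_s: 21.28
tcp_pos: [0.4299, -0.1494, 0.101]
eef_rot: [180.0, 0.0, 154.0]
contact_force: [0.6, 0.6, -1.9]
gripper_width: 0.0216
21.27 [ 0.4299 -0.1494  0.101 ] [1.7996e+02 3.0000e-02 1.5404e+02] F [ 0.6  0.6 -1.9] w 0.0216 j [  5.7   7.1 -36.   -0.  -46.9 -31.7]
rot [ 5.0000e-02 -3.0000e-02  1.2904e+02] dist [ 33.7 -45.6  -1. ]
{'dx': -3.9, 'dy': -2.0, 'dz': 0.1, 'wx': 0.0, 'wy': -0.0, 'wz': 9.9}
{'dx': -4.2, 'dy': -1.3, 'dz': 0.1, 'wx': 0.0, 'wy': -0.0, 'wz': 9.9}
{'dx': -4.3, 'dy': -0.6, 'dz': 0.1, 'wx': 0.0, 'wy': -0.0, 'wz': 9.9}
{'dx': -4.4, 'dy': 0.2, 'dz': 0.1, 'wx': 0.0, 'wy': -0.0, 'wz': 9.9}
{'dx': -4.3, 'dy': 0.9, 'dz': 0.1, 'wx': 0.0, 'wy': -0.0, 'wz': 9.9}
{'dx': -4.0, 'dy': 1.6, 'dz': 0.1, 'wx': 0.0, 'wy': -0.0, 'wz': 9.9}
{'dx': -3.7, 'dy': 2.3, 'dz': 0.1, 'wx': 0.0, 'wy': -0.0, 'wz': 9.9}
{'dx': -3.2, 'dy': 2.9, 'dz': 0.1, 'wx': 0.0, 'wy': -0.0, 'wz': 9.9}
{'dx': -2.7, 'dy': 3.4, 'dz': 0.1, 'wx': 0.0, 'wy': -0.0, 'wz': 9.9}
{'dx': -2.1, 'dy': 3.8, 'dz': 0.1, 'wx': 0.0, 'wy': -0.0, 'wz': 9.9}
{'dx': -1.4, 'dy': 4.1, 'dz': 0.1, 'wx': 0.0, 'wy': -0.0, 'wz': 9.9}
{'dx': -0.6, 'dy': 4.3, 'dz': 0.1, 'wx': 0.0, 'wy': -0.0, 'wz': 9.9}
{'dx': 0.1, 'dy': 4.4, 'dz': 0.1, 'wx': 0.0, 'wy': -0.0, 'wz': 9.9}
```

View pics/s12.png

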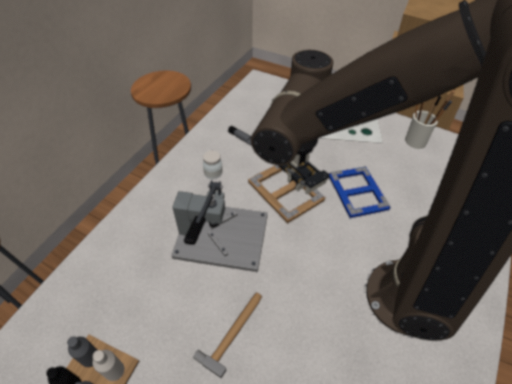

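```bash
python3 -m crank '[{"dx":-4,"dy":-2,"dz":0,"wx":0,"wy":0,"wz":9.9,"hand":0},{"dx":-4,"dy":-1,"dz":0,"wx":0,"wy":0,"wz":9.9,"hand":0},{"dx":-4,"dy":-1,"dz":0,"wx":0,"wy":0,"wz":9.9,"hand":0},{"dx":-4,"dy":0,"dz":0,"wx":0,"wy":0,"wz":9.9,"hand":0},{"dx":-4,"dy":1,"dz":0,"wx":0,"wy":0,"wz":9.9,"hand":0},{"dx":-4,"dy":2,"dz":0,"wx":0,"wy":0,"wz":9.9,"hand":0},{"dx":-4,"dy":2,"dz":0,"wx":0,"wy":0,"wz":9.9,"hand":0},{"dx":-3,"dy":3,"dz":0,"wx":0,"wy":0,"wz":9.9,"hand":0}]'
python3 -m crank '[{"dx":-3,"dy":3,"dz":20,"wx":0,"wy":0,"wz":9.9,"hand":0},{"dx":-2,"dy":4,"dz":20,"wx":0,"wy":0,"wz":9.9,"hand":0},{"dx":-1,"dy":4,"dz":20,"wx":0,"wy":0,"wz":9.9,"hand":0},{"dx":-1,"dy":4,"dz":15,"wx":0,"wy":0,"wz":9.9,"hand":0},{"dx":0,"dy":4,"dz":5,"wx":0,"wy":0,"wz":9.9,"hand":0},{"dx":0,"dy":0,"dz":0,"wx":0,"wy":0,"wz":0,"hand":0}]'
python3 - <<'E'
from h import *
P()
im=optics.capture("side"); cv2.imwrite("pics/s13.png",im[100:260,170:400])
E
```

```text
time_s: 22.32
tcp_pos: [0.4499, -0.1754, 0.1005]
eef_rot: [-180.0, -0.0, 74.5]
contact_force: [0.6, -0.2, -2.3]
gripper_width: 0.0216
time_s: 23.08
tcp_pos: [0.462, -0.1925, 0.0202]
eef_rot: [-180.0, 0.1, 25.4]
contact_force: [0.2, -0.5, -1.8]
gripper_width: 0.0214
23.07 [ 0.462  -0.1925  0.0202] [-1.7996e+02  7.0000e-02  2.5380e+01] F [ 0.2 -0.5 -1.8] w 0.0214 j [-1.000e-01  1.810e+01 -3.540e+01 -0.000e+00 -3.660e+01 -1.545e+02]
```

View pics/s13.png

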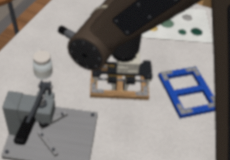

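```bash
python3 -m crank '[{"dx":0,"dy":0,"dz":10,"wx":0,"wy":0,"wz":0,"hand":0},{"dx":0,"dy":0,"dz":4,"wx":0,"wy":0,"wz":0,"hand":0},{"dx":0,"dy":0,"dz":0,"wx":0,"wy":0,"wz":0,"hand":62},{"dx":0,"dy":0,"dz":0,"wx":0,"wy":0,"wz":0,"hand":62},{"dx":0,"dy":0,"dz":0,"wx":0,"wy":0,"wz":0,"hand":62},{"dx":0,"dy":0,"dz":0,"wx":0,"wy":0,"wz":0,"hand":62},{"dx":0,"dy":0,"dz":-30,"wx":0,"wy":0,"wz":0,"hand":62},{"dx":0,"dy":0,"dz":-60,"wx":0,"wy":0,"wz":0,"hand":62},{"dx":0,"dy":0,"dz":-50,"wx":0,"wy":0,"wz":-10,"hand":62}]'
python3 - <<'E'
from h import *
P()
plan([.4964,-.25,.14],204.999,17)
E
```

```text
time_s: 24.25
tcp_pos: [0.4632, -0.1926, 0.1487]
eef_rot: [180.0, -0.0, 35.5]
contact_force: [0.7, 0.5, -0.6]
gripper_width: 0.0545
24.25 [ 0.4632 -0.1926  0.1487] [ 1.7997e+02 -2.0000e-02  3.5540e+01] F [ 0.7  0.5 -0.6] w 0.0545 j [-1.000e-01  8.100e+00 -2.720e+01  0.000e+00 -5.470e+01 -1.444e+02]
rot [ 4.0000e-02  4.0000e-02 -1.6946e+02] dist [ 33.2 -57.4  -8.7]
{'dx': -0.4, 'dy': 3.9, 'dz': 0.5, 'wx': 0.0, 'wy': 0.0, 'wz': -10.0}
{'dx': -1.0, 'dy': 3.8, 'dz': 0.5, 'wx': 0.0, 'wy': 0.0, 'wz': -10.0}
{'dx': -1.7, 'dy': 3.5, 'dz': 0.5, 'wx': 0.0, 'wy': 0.0, 'wz': -10.0}
{'dx': -2.3, 'dy': 3.2, 'dz': 0.5, 'wx': 0.0, 'wy': 0.0, 'wz': -10.0}
{'dx': -2.8, 'dy': 2.7, 'dz': 0.5, 'wx': 0.0, 'wy': 0.0, 'wz': -10.0}
{'dx': -3.2, 'dy': 2.2, 'dz': 0.5, 'wx': 0.0, 'wy': 0.0, 'wz': -10.0}
{'dx': -3.5, 'dy': 1.6, 'dz': 0.5, 'wx': 0.0, 'wy': 0.0, 'wz': -10.0}
{'dx': -3.8, 'dy': 1.0, 'dz': 0.5, 'wx': 0.0, 'wy': 0.0, 'wz': -10.0}
{'dx': -3.9, 'dy': 0.3, 'dz': 0.5, 'wx': 0.0, 'wy': 0.0, 'wz': -10.0}
{'dx': -3.9, 'dy': -0.4, 'dz': 0.5, 'wx': 0.0, 'wy': 0.0, 'wz': -10.0}
{'dx': -3.8, 'dy': -1.0, 'dz': 0.5, 'wx': 0.0, 'wy': 0.0, 'wz': -10.0}
{'dx': -3.5, 'dy': -1.7, 'dz': 0.5, 'wx': 0.0, 'wy': 0.0, 'wz': -10.0}
{'dx': -3.2, 'dy': -2.2, 'dz': 0.5, 'wx': 0.0, 'wy': 0.0, 'wz': -10.0}
{'dx': -2.8, 'dy': -2.8, 'dz': 0.5, 'wx': 0.0, 'wy': 0.0, 'wz': -10.0}
{'dx': -2.2, 'dy': -3.2, 'dz': 0.5, 'wx': 0.0, 'wy': 0.0, 'wz': -10.0}
{'dx': -1.6, 'dy': -3.5, 'dz': 0.5, 'wx': 0.0, 'wy': 0.0, 'wz': -10.0}
{'dx': -1.0, 'dy': -3.8, 'dz': 0.5, 'wx': 0.0, 'wy': 0.0, 'wz': -10.0}
```

```bash
python3 -m crank '[{"dx":0,"dy":0,"dz":0,"wx":0,"wy":0,"wz":-10,"hand":62},{"dx":0,"dy":0,"dz":0,"wx":0,"wy":0,"wz":-10,"hand":62},{"dx":0,"dy":0,"dz":0,"wx":0,"wy":0,"wz":-10,"hand":62},{"dx":0,"dy":0,"dz":0,"wx":0,"wy":0,"wz":-10,"hand":62},{"dx":0,"dy":0,"dz":0,"wx":0,"wy":0,"wz":-10,"hand":62},{"dx":0,"dy":0,"dz":0,"wx":0,"wy":0,"wz":-10,"hand":62},{"dx":0,"dy":0,"dz":0,"wx":0,"wy":0,"wz":-10,"hand":62},{"dx":0,"dy":0,"dz":0,"wx":0,"wy":0,"wz":-10,"hand":62},{"dx":0,"dy":0,"dz":0,"wx":0,"wy":0,"wz":-10,"hand":62}]'
python3 -m crank '[{"dx":0,"dy":0,"dz":0,"wx":0,"wy":0,"wz":-10,"hand":62},{"dx":0,"dy":0,"dz":0,"wx":0,"wy":0,"wz":-10,"hand":62},{"dx":0,"dy":0,"dz":0,"wx":0,"wy":0,"wz":-10,"hand":62},{"dx":0,"dy":0,"dz":0,"wx":0,"wy":0,"wz":-10,"hand":62},{"dx":0,"dy":0,"dz":0,"wx":0,"wy":0,"wz":-10,"hand":62},{"dx":0,"dy":0,"dz":0,"wx":0,"wy":0,"wz":-10,"hand":62},{"dx":0,"dy":0,"dz":0,"wx":0,"wy":0,"wz":-10,"hand":62},{"dx":0,"dy":0,"dz":0,"wx":0,"wy":0,"wz":-9,"hand":62},{"dx":0,"dy":0,"dz":0,"wx":0,"wy":0,"wz":0,"hand":62}]'
python3 - <<'E'
from h import *
P()
im=optics.capture("wrist"); cv2.imwrite("pics/w14.png",im)
plan([.4964,-.2651,.06],205.4,1)
E
```

```text
time_s: 25.38
tcp_pos: [0.4631, -0.1926, 0.1467]
eef_rot: [180.0, 0.0, 125.7]
contact_force: [-0.5, 0.2, 0.3]
gripper_width: 0.0542
time_s: 26.5
tcp_pos: [0.4631, -0.1926, 0.1466]
eef_rot: [-180.0, 0.0, -155.7]
contact_force: [0.2, 0.1, 0.5]
gripper_width: 0.0544
26.5 [ 0.4631 -0.1926  0.1466] [-1.8000e+02  1.0000e-02 -1.5572e+02] F [0.2 0.1 0.5] w 0.0544 j [ -0.1   8.2 -27.3  -0.  -54.4  24.4]
rot [ 0.    0.   -1.26] dist [ 33.3 -72.5 -86.6]
{'dx': -0.7, 'dy': -79.8, 'dz': 86.6, 'wx': 0.0, 'wy': 0.0, 'wz': -1.3}
```

View pics/w14.png

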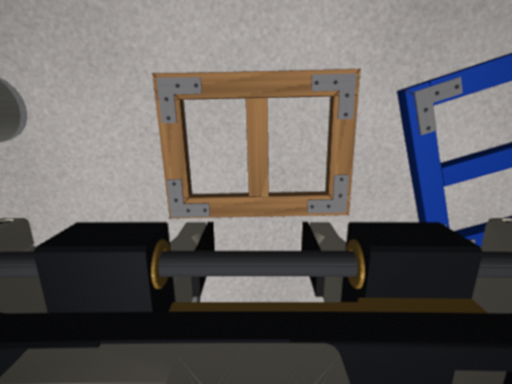

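```bash
python3 - <<'E'
from h import *
from scipy.optimize import least_squares
C=cam("wrist")
W=back(C,[[169,218],[153,73.5],[360,69.5],[350.5,215.5]],.018)
L=np.array([[100,75],[100,-75],[-100,-75],[-100,75]])/1000
def f(p): 
    c,s=np.cos(p[2]),np.sin(p[2]); return (L@np.array([[c,s],[-s,c]])+p[:2]-W[:,:2]).ravel()
r=least_squares(f,[.48,-.23,.45]); x,y,t=r.x; print(r.x[:2],np.degrees(t),np.round(r.fun*1000,1))
g=.038; tx=[x+g*np.sin(t),y-g*np.cos(t)]; print(tx)
plan([tx[0],tx[1],.0055],180+np.degrees(t),1)
im=cv2.imread("pics/w14.png")
cv2.imwrite("pics/w14c.png",cv2.resize(im[60:225,145:370],None,fx=3.5,fy=3.5,interpolation=cv2.INTER_CUBIC))
E
```

```text
[ 0.47756186 -0.22661347] 25.202710774935582 [-0.6  1.2  1.2 -0.3 -1.  -1.6  0.4  0.7]
[np.float64(0.4937431010990455), np.float64(-0.2609961325556989)]
rot [ 0.    0.   -1.07] dist [  30.7  -68.4 -141.1]
{'dx': 0.0, 'dy': -75.0, 'dz': 141.1, 'wx': 0.0, 'wy': 0.0, 'wz': -1.1}
```

View pics/w14c.png

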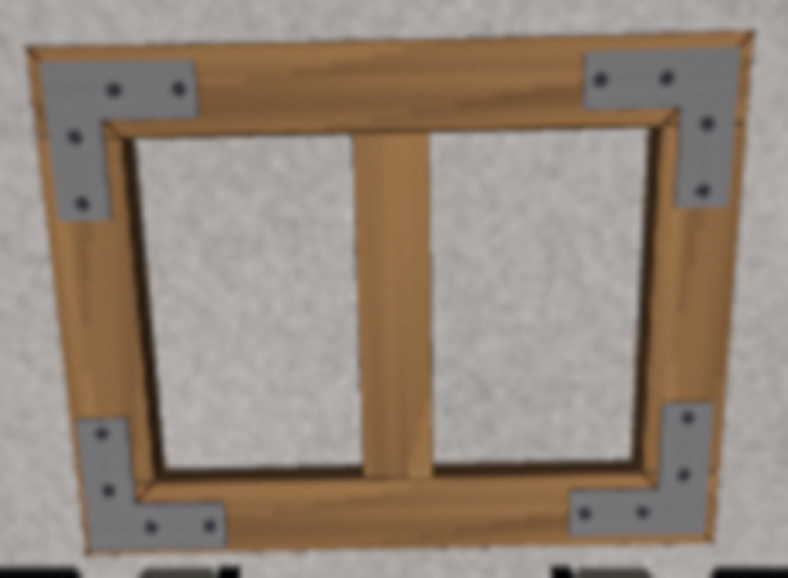

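```bash
python3 -m crank '[{"dx":0,"dy":-50,"dz":20,"wx":0,"wy":0,"wz":-1.1,"hand":62},{"dx":0,"dy":-25,"dz":40,"wx":0,"wy":0,"wz":0,"hand":62},{"dx":0,"dy":0,"dz":50,"wx":0,"wy":0,"wz":0,"hand":62},{"dx":0,"dy":0,"dz":32,"wx":0,"wy":0,"wz":0,"hand":50},{"dx":0,"dy":0,"dz":0,"wx":0,"wy":0,"wz":0,"hand":0},{"dx":0,"dy":0,"dz":0,"wx":0,"wy":0,"wz":0,"hand":0},{"dx":0,"dy":0,"dz":0,"wx":0,"wy":0,"wz":0,"hand":0},{"dx":0,"dy":0,"dz":0,"wx":0,"wy":0,"wz":0,"hand":0},{"dx":0,"dy":0,"dz":0,"wx":0,"wy":0,"wz":0,"hand":0}]' 50
python3 -c "
from h import *
P()"
```

```text
time_s: 27.68
tcp_pos: [0.4947, -0.2607, 0.0051]
eef_rot: [-180.0, 0.0, -154.6]
contact_force: [-0.5, 1.1, 2.8]
gripper_width: 0.0213
27.68 [ 0.4947 -0.2607  0.0051] [-1.7998e+02  4.0000e-02 -1.5458e+02] F [-0.5  1.1  2.8] w 0.0213 j [ -7.7  23.7 -28.6  -0.  -37.7  33.2]
```

Gripped at 21.3 mm. I'll lift and plan the move to the front of the press, with the tool where it was on the first approach.

```bash
python3 -m crank '[{"dx":0,"dy":0,"dz":-25,"wx":0,"wy":0,"wz":0,"hand":0},{"dx":0,"dy":0,"dz":-45,"wx":0,"wy":0,"wz":0,"hand":0},{"dx":0,"dy":0,"dz":0,"wx":0,"wy":0,"wz":0,"hand":0}]'
python3 - <<'E'
from h import *
P(); plan([.4128,.0165,.074],153.8,8)
E
```

```text
time_s: 28.05
tcp_pos: [0.4969, -0.2612, 0.078]
eef_rot: [-179.8, 0.3, -154.5]
contact_force: [0.1, 0.1, -2.8]
gripper_width: 0.0216
28.05 [ 0.4969 -0.2612  0.078 ] [-179.77    0.29 -154.54] F [ 0.1  0.1 -2.8] w 0.0216 j [ -7.7  17.9 -24.9   0.  -46.8  33.2]
rot [-0.09  0.38 51.66] dist [-84.1 277.7  -4. ]
{'dx': -5.4, 'dy': 35.9, 'dz': 0.4, 'wx': -0.0, 'wy': 0.0, 'wz': 6.5}
{'dx': -1.4, 'dy': 36.2, 'dz': 0.4, 'wx': -0.0, 'wy': 0.0, 'wz': 6.5}
{'dx': 2.7, 'dy': 36.2, 'dz': 0.4, 'wx': -0.0, 'wy': 0.0, 'wz': 6.5}
{'dx': 6.8, 'dy': 35.6, 'dz': 0.4, 'wx': -0.0, 'wy': 0.0, 'wz': 6.5}
{'dx': 10.7, 'dy': 34.6, 'dz': 0.4, 'wx': -0.0, 'wy': 0.0, 'wz': 6.5}
{'dx': 14.6, 'dy': 33.2, 'dz': 0.4, 'wx': -0.0, 'wy': 0.0, 'wz': 6.5}
{'dx': 18.2, 'dy': 31.4, 'dz': 0.5, 'wx': -0.0, 'wy': 0.0, 'wz': 6.5}
{'dx': 21.6, 'dy': 29.1, 'dz': 0.5, 'wx': -0.0, 'wy': 0.0, 'wz': 6.5}
```

```bash
python3 -m crank '[{"dx":-5,"dy":36,"dz":0,"wx":0,"wy":0,"wz":6.5,"hand":0},{"dx":-1,"dy":36,"dz":0,"wx":0,"wy":0,"wz":6.5,"hand":0},{"dx":3,"dy":36,"dz":0,"wx":0,"wy":0,"wz":6.5,"hand":0},{"dx":7,"dy":36,"dz":0,"wx":0,"wy":0,"wz":6.5,"hand":0},{"dx":11,"dy":35,"dz":1,"wx":0,"wy":0,"wz":6.5,"hand":0},{"dx":15,"dy":33,"dz":1,"wx":0,"wy":0,"wz":6.5,"hand":0},{"dx":18,"dy":31,"dz":1,"wx":0,"wy":0,"wz":6.5,"hand":0},{"dx":22,"dy":29,"dz":1,"wx":0,"wy":0,"wz":6.2,"hand":0},{"dx":0,"dy":0,"dz":0,"wx":0,"wy":0,"wz":0,"hand":0}]'
python3 - <<'E'
from h import *
P(); print(toP(get_state()["tcp_pos"])); g=get_state()
plan([.4527,.025,.041],153.8,1)
for n in("side","top"):
    im=optics.capture(n); cv2.imwrite(f"pics/{n}15.png",cv2.resize(im[130:270,160:300],None,fx=5,fy=4,interpolation=cv2.INTER_CUBIC))
E
```

```text
time_s: 29.18
tcp_pos: [0.408, 0.0181, 0.0701]
eef_rot: [-180.0, -0.0, 153.8]
contact_force: [0.6, 0.4, -3.1]
gripper_width: 0.0218
29.18 [0.408  0.0181 0.0701] [-1.7998e+02 -3.0000e-02  1.5383e+02] F [ 0.6  0.4 -3.1] w 0.0218 j [ 30.5   5.4 -43.6  -0.  -41.1 -56.7]
[[-190.30954038   -2.15520754]]
rot [-0.02 -0.03  0.03] dist [ 44.7   6.9 -29.1]
{'dx': -37.1, 'dy': 25.9, 'dz': 29.1, 'wx': -0.0, 'wy': -0.0, 'wz': 0.0}
```

View pics/top15.png

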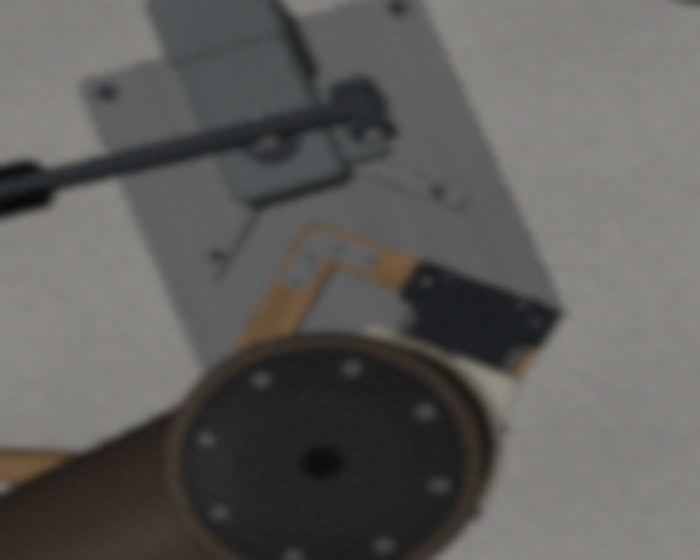

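View pics/side15.png

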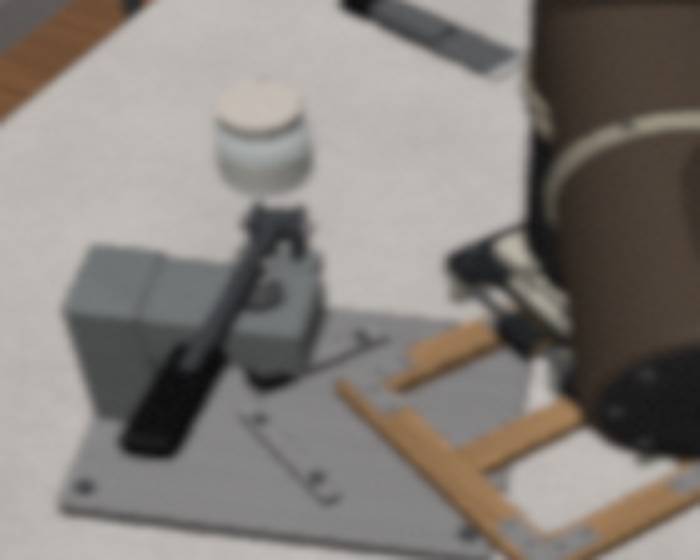

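```bash
python3 -m crank '[{"dx":0,"dy":0,"dz":18,"wx":0,"wy":0,"wz":0,"hand":0},{"dx":0,"dy":0,"dz":11,"wx":0,"wy":0,"wz":0,"hand":0},{"dx":-13,"dy":9,"dz":0,"wx":0,"wy":0,"wz":0,"hand":0},{"dx":-13,"dy":9,"dz":0,"wx":0,"wy":0,"wz":0,"hand":0},{"dx":-11,"dy":8,"dz":0,"wx":0,"wy":0,"wz":0,"hand":0},{"dx":0,"dy":0,"dz":0,"wx":0,"wy":0,"wz":0,"hand":0}]'
python3 -m crank '[{"dx":-2,"dy":2,"dz":3,"wx":0,"wy":0,"wz":0,"hand":0},{"dx":-3,"dy":3,"dz":1,"wx":0,"wy":0,"wz":0,"hand":0},{"dx":-2,"dy":2,"dz":0,"wx":0,"wy":0,"wz":0,"hand":0},{"dx":0,"dy":0,"dz":0,"wx":0,"wy":0,"wz":0,"hand":0}]'
python3 - <<'E'
from h import *
P(); print(toP(get_state()["tcp_pos"]))
E
```

```text
time_s: 30.02
tcp_pos: [0.4552, 0.024, 0.0416]
eef_rot: [180.0, 0.0, 153.7]
contact_force: [-2.0, 0.2, -2.7]
gripper_width: 0.0216
time_s: 30.52
tcp_pos: [0.4619, 0.0266, 0.0372]
eef_rot: [-179.9, -0.1, 153.7]
contact_force: [-3.9, 1.8, -1.1]
gripper_width: 0.0213
30.52 [0.4619 0.0266 0.0372] [-1.7991e+02 -9.0000e-02  1.5373e+02] F [-3.9  1.8 -1.1] w 0.0213 j [ 27.8  13.5 -39.1  -0.  -37.5 -54. ]
[[-136.5945836   -11.51232806]]
```

```bash
python3 -m crank '[{"dx":-0.5,"dy":1.5,"dz":0,"wx":0,"wy":0,"wz":0,"hand":0},{"dx":0,"dy":1.5,"dz":0,"wx":0,"wy":0,"wz":0,"hand":0},{"dx":0,"dy":0,"dz":0,"wx":0,"wy":0,"wz":0,"hand":0}]'
python3 - <<'E'
from h import *
P(); print(toP(get_state()["tcp_pos"]))
E
python3 -m crank '[{"dx":-0.5,"dy":1.5,"dz":0.5,"wx":0,"wy":0,"wz":0,"hand":0},{"dx":0,"dy":0,"dz":0,"wx":0,"wy":0,"wz":0,"hand":0}]'
python3 - <<'E'
from h import *
P(); print(toP(get_state()["tcp_pos"]))
E
```

```text
time_s: 30.9
tcp_pos: [0.463, 0.0287, 0.037]
eef_rot: [-179.9, -0.1, 153.7]
contact_force: [-6.3, 0.4, -2.6]
gripper_width: 0.0212
30.9 [0.463  0.0287 0.037 ] [-1.7987e+02 -1.4000e-01  1.5371e+02] F [-6.3  0.4 -2.6] w 0.0212 j [ 27.9  13.7 -38.9  -0.1 -37.6 -54.2]
[[-134.86674316   -9.82330287]]
time_s: 31.15
tcp_pos: [0.4634, 0.0296, 0.0363]
eef_rot: [-179.8, -0.2, 153.7]
contact_force: [-8.7, 1.4, 0.1]
gripper_width: 0.0215
31.15 [0.4634 0.0296 0.0363] [-179.82   -0.19  153.7 ] F [-8.7  1.4  0.1] w 0.0215 j [ 28.   13.8 -38.8  -0.1 -37.6 -54.3]
[[-134.19333604   -9.13970111]]
```

```bash
python3 -m crank '[{"dx":0,"dy":1.5,"dz":0.3,"wx":0,"wy":0,"wz":0,"hand":0},{"dx":0,"dy":1.5,"dz":0.3,"wx":0,"wy":0,"wz":0,"hand":0},{"dx":0,"dy":0,"dz":0,"wx":0,"wy":0,"wz":0,"hand":0}]'
python3 - <<'E'
from h import *
P(); print(toP(get_state()["tcp_pos"]))
E
python3 -m crank '[{"dx":-0.5,"dy":1,"dz":0.3,"wx":0,"wy":0,"wz":0,"hand":0},{"dx":0,"dy":0,"dz":0,"wx":0,"wy":0,"wz":0,"hand":0}]'
python3 - <<'E'
from h import *
P(); print(toP(get_state()["tcp_pos"]))
E
```

```text
time_s: 31.52
tcp_pos: [0.4643, 0.0315, 0.0356]
eef_rot: [-179.7, -0.2, 153.7]
contact_force: [-8.2, -4.0, -1.3]
gripper_width: 0.0215
31.52 [0.4643 0.0315 0.0356] [-179.74   -0.21  153.7 ] F [-8.2 -4.  -1.3] w 0.0215 j [ 28.2  14.  -38.7  -0.  -37.6 -54.5]
[[-132.73359659   -7.60399   ]]
time_s: 31.78
tcp_pos: [0.4643, 0.0316, 0.0352]
eef_rot: [-179.7, -0.3, 153.7]
contact_force: [-8.8, -5.9, 0.5]
gripper_width: 0.0218
31.77 [0.4643 0.0316 0.0352] [-179.65   -0.27  153.69] F [-8.8 -5.9  0.5] w 0.0218 j [ 28.2  14.1 -38.7  -0.  -37.7 -54.5]
[[-132.72210254   -7.57612148]]
```

```bash
python3 -m crank '[{"dx":0,"dy":0,"dz":0,"wx":0,"wy":0,"wz":0,"hand":60},{"dx":0,"dy":0,"dz":0,"wx":0,"wy":0,"wz":0,"hand":60},{"dx":0,"dy":0,"dz":0,"wx":0,"wy":0,"wz":0,"hand":60},{"dx":0,"dy":0,"dz":0,"wx":0,"wy":0,"wz":0,"hand":60},{"dx":0,"dy":0,"dz":-30,"wx":0,"wy":0,"wz":0,"hand":60},{"dx":0,"dy":0,"dz":-60,"wx":0,"wy":0,"wz":0,"hand":60},{"dx":0,"dy":0,"dz":-60,"wx":0,"wy":0,"wz":0,"hand":0},{"dx":0,"dy":0,"dz":-60,"wx":0,"wy":0,"wz":0,"hand":0},{"dx":0,"dy":0,"dz":-60,"wx":0,"wy":0,"wz":0,"hand":0}]'
python3 - <<'E'
from h import *
P(); im=optics.capture("wrist"); cv2.imwrite("pics/w16.png",im)
a=pw(0,146); plan([a[0],a[1],.30],198.8,6)
E
```

```text
time_s: 32.9
tcp_pos: [0.4679, 0.0338, 0.3086]
eef_rot: [179.9, 0.0, 153.7]
contact_force: [1.4, 1.3, -0.8]
gripper_width: 0.0282
32.9 [0.4679 0.0338 0.3086] [1.7994e+02 4.0000e-02 1.5375e+02] F [ 1.4  1.3 -0.8] w 0.0282 j [ 28.3  -2.1 -16.2  -0.  -75.8 -54.5]
rot [  0.17   0.71 -45.01] dist [ 69.2 185.9 -17.1]
{'dx': 3.4, 'dy': 32.9, 'dz': 3.1, 'wx': 0.0, 'wy': 0.1, 'wz': -7.5}
{'dx': -1.0, 'dy': 33.0, 'dz': 3.0, 'wx': 0.0, 'wy': 0.1, 'wz': -7.5}
{'dx': -5.3, 'dy': 32.6, 'dz': 3.0, 'wx': 0.0, 'wy': 0.1, 'wz': -7.5}
{'dx': -9.5, 'dy': 31.7, 'dz': 3.0, 'wx': 0.0, 'wy': 0.1, 'wz': -7.5}
{'dx': -13.5, 'dy': 30.1, 'dz': 2.9, 'wx': 0.0, 'wy': 0.1, 'wz': -7.5}
{'dx': -17.4, 'dy': 28.1, 'dz': 2.9, 'wx': 0.0, 'wy': 0.1, 'wz': -7.5}
```

View pics/w16.png

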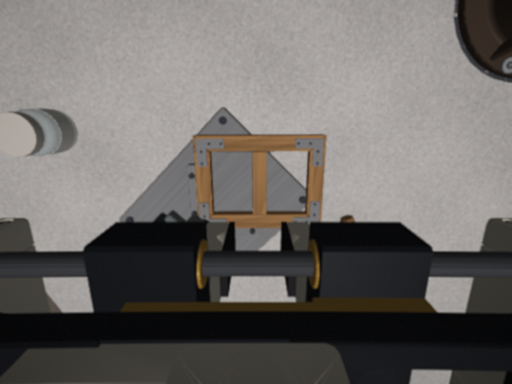

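```bash
python3 -m crank '[{"dx":3,"dy":33,"dz":3,"wx":0,"wy":0,"wz":-7.5,"hand":0},{"dx":-1,"dy":33,"dz":3,"wx":0,"wy":0,"wz":-7.5,"hand":0},{"dx":-5,"dy":33,"dz":3,"wx":0,"wy":0,"wz":-7.5,"hand":0},{"dx":-10,"dy":32,"dz":3,"wx":0,"wy":0,"wz":-7.5,"hand":0},{"dx":-14,"dy":30,"dz":3,"wx":0,"wy":0,"wz":-7.5,"hand":0},{"dx":-17,"dy":28,"dz":3,"wx":0,"wy":0,"wz":-7.5,"hand":0},{"dx":0,"dy":0,"dz":0,"wx":0,"wy":0,"wz":0,"hand":0}]'
python3 - <<'E'
from h import *
P(); print(toP(get_state()["tcp_pos"]))
im=optics.capture("top"); cv2.imwrite("pics/top17.png",cv2.resize(im[130:270,160:300],None,fx=5,fy=4,interpolation=cv2.INTER_CUBIC))
im=optics.capture("side"); cv2.imwrite("pics/s17.png",cv2.resize(im[180:270,180:310],None,fx=6,fy=6,interpolation=cv2.INTER_CUBIC))
E
```

```text
time_s: 33.83
tcp_pos: [0.5386, 0.2217, 0.2869]
eef_rot: [-180.0, -0.1, -161.1]
contact_force: [-1.1, -0.0, -1.3]
gripper_width: 0.0001
33.83 [0.5386 0.2217 0.2869] [-1.7997e+02 -9.0000e-02 -1.6111e+02] F [-1.1 -0.  -1.3] w 0.0001 j [ 41.6  10.   -5.8  -0.  -74.3 -22.7]
[[ -1.12178221 148.45503192]]
```

View pics/top17.png

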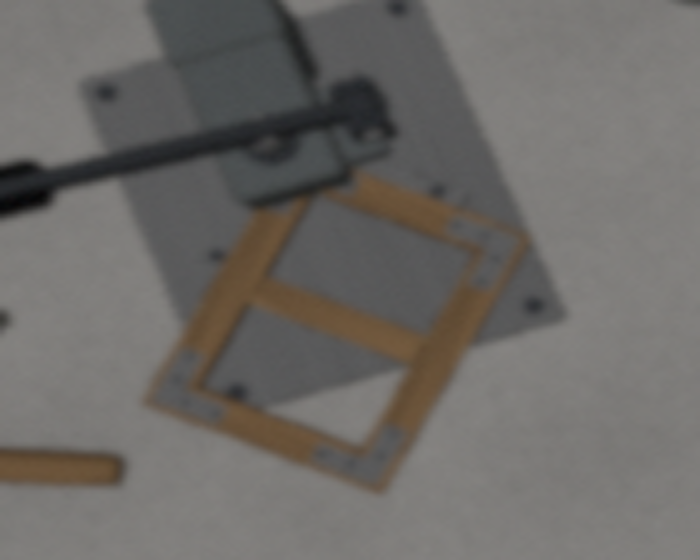

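View pics/s17.png

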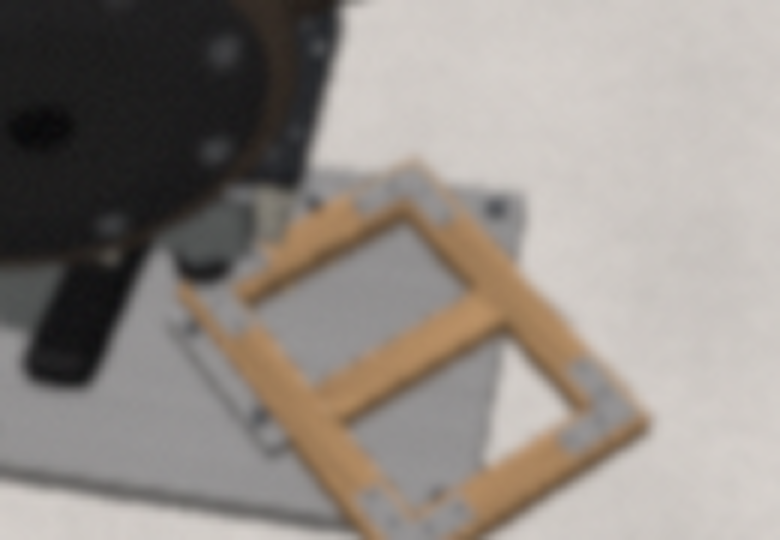

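```bash
python3 - <<'E'
import cv2,numpy as np
a=cv2.imread("pics/s10.png");b=cv2.imread("pics/s17.png")
c=np.hstack([x[230:370,150:290] for x in(a,b)])
cv2.imwrite("pics/cmp.png",cv2.resize(c,None,fx=2.8,fy=2.8))
E
```

```text
(no output)
```

View pics/cmp.png

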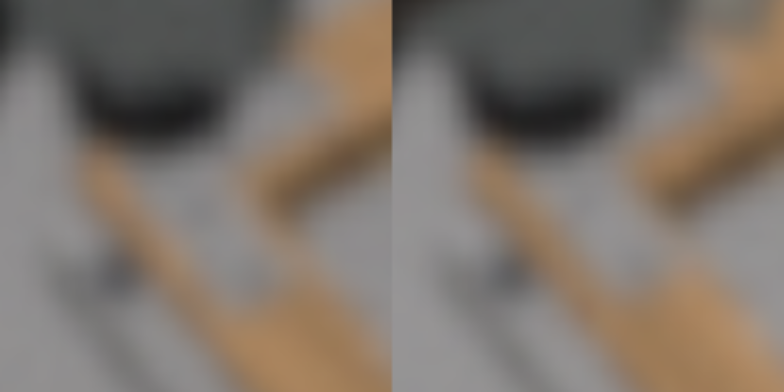

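```bash
python3 -m crank '[{"dx":0,"dy":-2,"dz":20,"wx":0,"wy":0,"wz":0,"hand":0},{"dx":0,"dy":-1,"dz":15,"wx":0,"wy":0,"wz":0,"hand":0},{"dx":0,"dy":0,"dz":15,"wx":0,"wy":0,"wz":0,"hand":0},{"dx":0,"dy":0,"dz":15,"wx":0,"wy":0,"wz":0,"hand":0},{"dx":0,"dy":0,"dz":15,"wx":0,"wy":0,"wz":0,"hand":0},{"dx":0,"dy":0,"dz":12,"wx":0,"wy":0,"wz":0,"hand":0},{"dx":0,"dy":0,"dz":10,"wx":0,"wy":0,"wz":0,"hand":0},{"dx":0,"dy":0,"dz":0,"wx":0,"wy":0,"wz":0,"hand":0}]'
python3 -m crank '[{"dx":0,"dy":0,"dz":8,"wx":0,"wy":0,"wz":0,"hand":0},{"dx":0,"dy":0,"dz":6,"wx":0,"wy":0,"wz":0,"hand":0},{"dx":0,"dy":0,"dz":0,"wx":0,"wy":0,"wz":0,"hand":0}]'
```

```text
time_s: 34.92
tcp_pos: [0.5391, 0.2171, 0.1854]
eef_rot: [-180.0, -0.1, -161.3]
contact_force: [-1.3, 3.1, 4.5]
gripper_width: 0.0002
time_s: 35.3
tcp_pos: [0.5395, 0.2167, 0.173]
eef_rot: [-180.0, 0.0, -161.3]
contact_force: [-1.7, 0.7, 6.8]
gripper_width: 0.0004
```

```bash
python3 -m crank '[{"dx":0,"dy":0,"dz":4,"wx":0,"wy":0,"wz":0,"hand":0},{"dx":0,"dy":0,"dz":0,"wx":0,"wy":0,"wz":0,"hand":0}]'; python3 -m crank '[{"dx":0,"dy":0,"dz":3,"wx":0,"wy":0,"wz":0,"hand":0},{"dx":0,"dy":0,"dz":0,"wx":0,"wy":0,"wz":0,"hand":0}]'
```

```text
time_s: 35.55
tcp_pos: [0.5396, 0.2165, 0.1694]
eef_rot: [-179.9, 0.0, -161.2]
contact_force: [-1.8, -0.3, 9.6]
gripper_width: 0.0006
time_s: 35.8
tcp_pos: [0.5397, 0.2163, 0.1666]
eef_rot: [-179.9, 0.0, -161.2]
contact_force: [-1.1, -2.2, 10.3]
gripper_width: 0.0001
```

```bash
python3 -m crank '[{"dx":0,"dy":0,"dz":3,"wx":0,"wy":0,"wz":0,"hand":0},{"dx":0,"dy":0,"dz":3,"wx":0,"wy":0,"wz":0,"hand":0},{"dx":0,"dy":0,"dz":0,"wx":0,"wy":0,"wz":0,"hand":0}]'; python3 -m crank '[{"dx":0,"dy":0,"dz":2,"wx":0,"wy":0,"wz":0,"hand":0},{"dx":0,"dy":0,"dz":0,"wx":0,"wy":0,"wz":0,"hand":0}]'
```

```text
time_s: 36.17
tcp_pos: [0.54, 0.2158, 0.1614]
eef_rot: [-179.9, 0.1, -161.2]
contact_force: [-3.4, -4.0, 15.3]
gripper_width: 0.0004
time_s: 36.42
tcp_pos: [0.5401, 0.2157, 0.1604]
eef_rot: [-179.9, 0.1, -161.2]
contact_force: [-6.3, -4.8, 22.5]
gripper_width: 0.0005
```

```bash
python3 -m crank '[{"dx":0,"dy":0,"dz":2,"wx":0,"wy":0,"wz":0,"hand":0},{"dx":0,"dy":0,"dz":0,"wx":0,"wy":0,"wz":0,"hand":0},{"dx":0,"dy":0,"dz":0,"wx":0,"wy":0,"wz":0,"hand":0}]'
```

```text
time_s: 36.8
tcp_pos: [0.5401, 0.2156, 0.1594]
eef_rot: [-179.9, 0.1, -161.2]
contact_force: [-9.4, -6.3, 28.9]
gripper_width: 0.0007
```

The second press ended at the same depth and force as the first, so I'm raising the lever and looking.

```bash
python3 -m crank '[{"dx":0,"dy":0,"dz":-15,"wx":0,"wy":0,"wz":0,"hand":0},{"dx":0,"dy":0,"dz":-20,"wx":0,"wy":0,"wz":0,"hand":0},{"dx":0,"dy":0,"dz":-25,"wx":0,"wy":0,"wz":0,"hand":0},{"dx":0,"dy":0,"dz":-25,"wx":0,"wy":0,"wz":0,"hand":0},{"dx":0,"dy":0,"dz":-25,"wx":0,"wy":0,"wz":0,"hand":0},{"dx":0,"dy":0,"dz":-40,"wx":0,"wy":0,"wz":0,"hand":0},{"dx":0,"dy":0,"dz":-30,"wx":0,"wy":0,"wz":0,"hand":0},{"dx":0,"dy":0,"dz":0,"wx":0,"wy":0,"wz":0,"hand":0}]'
python3 - <<'E'
from h import *
P()
im=optics.capture("top"); cv2.imwrite("pics/top18f.png",im); cv2.imwrite("pics/top18.png",cv2.resize(im[130:270,160:300],None,fx=5,fy=4,interpolation=cv2.INTER_CUBIC))
im=optics.capture("side"); cv2.imwrite("pics/s18.png",cv2.resize(im[180:270,180:310],None,fx=6,fy=6,interpolation=cv2.INTER_CUBIC))
b=cv2.imread("pics/s18.png"); a=cv2.imread("pics/s17.png")
c=np.hstack([x[230:370,150:290] for x in(a,b)])
cv2.imwrite("pics/cmp2.png",cv2.resize(c,None,fx=2.8,fy=2.8))
a=pw(-132,-8); plan([a[0]-.02,a[1]+.02,.33],153.8,6)
E
```

```text
time_s: 37.8
tcp_pos: [0.5399, 0.2169, 0.3376]
eef_rot: [180.0, 0.2, -161.3]
contact_force: [-0.8, 0.0, -0.3]
gripper_width: 0.0005
37.8 [0.5399 0.2169 0.3376] [ 179.98    0.19 -161.28] F [-0.8  0.  -0.3] w 0.0005 j [ 41.2   8.7  -1.    0.1 -80.1 -22.5]
rot [-3.000e-02 -6.000e-02  4.491e+01] dist [ -93.7 -165.2   -4.6]
{'dx': 23.6, 'dy': -21.1, 'dz': 0.8, 'wx': -0.0, 'wy': -0.0, 'wz': 7.5}
{'dx': 20.7, 'dy': -24.0, 'dz': 0.8, 'wx': -0.0, 'wy': -0.0, 'wz': 7.5}
{'dx': 17.4, 'dy': -26.5, 'dz': 0.8, 'wx': -0.0, 'wy': -0.0, 'wz': 7.5}
{'dx': 13.8, 'dy': -28.5, 'dz': 0.8, 'wx': -0.0, 'wy': -0.0, 'wz': 7.5}
{'dx': 10.0, 'dy': -30.1, 'dz': 0.8, 'wx': -0.0, 'wy': -0.0, 'wz': 7.5}
{'dx': 6.0, 'dy': -31.1, 'dz': 0.8, 'wx': -0.0, 'wy': -0.0, 'wz': 7.5}
```

View pics/cmp2.png

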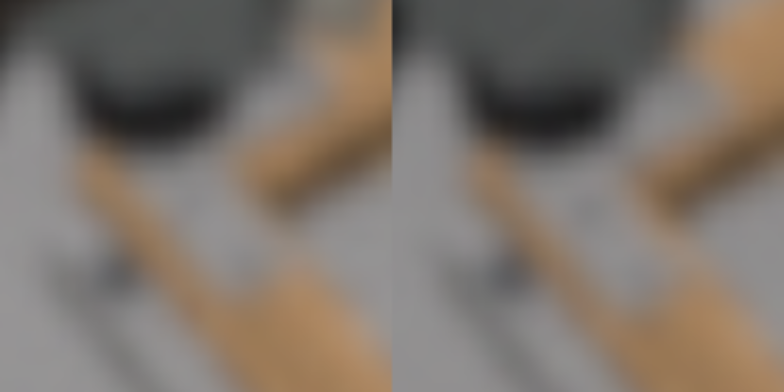

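View pics/top18.png

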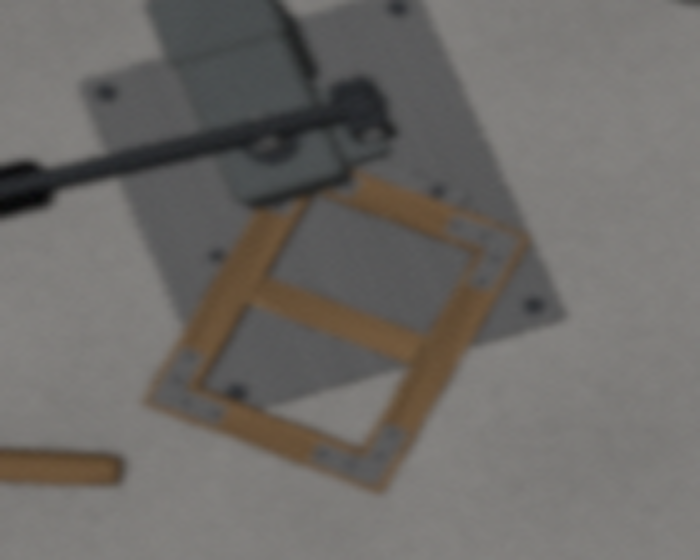

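View pics/s18.png

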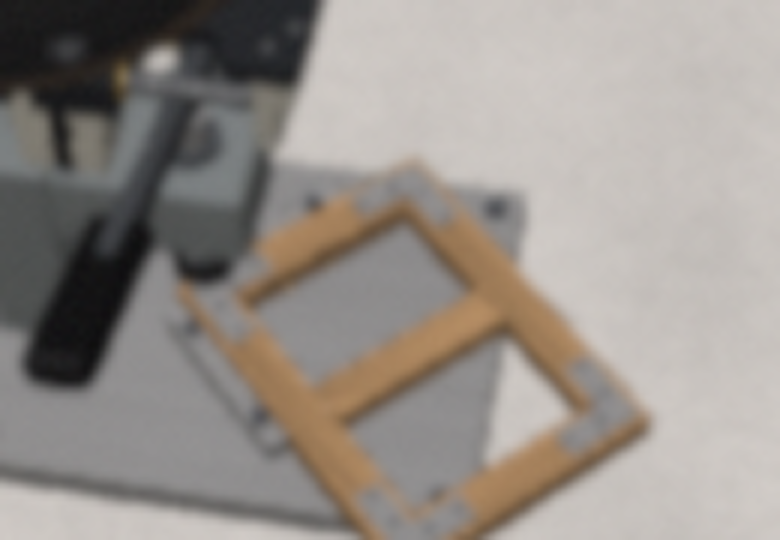

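```bash
python3 - <<'E'
from h import *
optics.capture("top")
for k in("jar","tube","hammer","lever_grip"):
    for d in finder.place_of(k,"top")[:1]: print(k,np.round(d["centre"],1))
a=cv2.imread("pics/top0.png").astype(int);b=cv2.imread("pics/top18f.png").astype(int)
m=(abs(a-b).max(2)>35).astype(np.uint8)*255
print([ (n,int((m[r0:r1,c0:c1]>0).sum())) for n,(r0,r1,c0,c1) in {"jar":(95,135,285,320),"tube":(90,155,360,390),"hammer":(222,262,98,190),"blue":(240,335,315,410)}.items()])
E
python3 -c "
from plant import order
print(order.close_job())"
```

```text
jar [298.4 123.3]
tube [373.3 127.1]
hammer [144.4 247.3]
lever_grip [147.2 180.9]
[('jar', 0), ('tube', 0), ('hammer', 80), ('blue', 0)]
the job is handed in; nothing more can be done
None
```

Both proud plates were driven with the lever press, one after the other, and I handed the job in at about 38 s. The frame was left lying in the fence with the lever up and the arm clear.

- **Driving:** Both presses ended alike. Push at the grip was about 10–12 N while the plate went in. It then rose to about 29 N with almost no further travel, and the fingertips stopped at the same height (0.1595 m).
- **Flush:** The side pictures show the second plate sitting lower after pressing, matching the first one. I did not measure flushness to the millimetre.
- **Home:** Before each release the wrist force was consistent with contact on both fence bars. The frame's corners lie at the same pixels in the top pictures from both rounds, and had not moved after the last press.
- **Check that disagreed:** With the frame pushed home, the tool stood about 2.4 mm further in the second time. I put this down to a different grip point on the brace, because the pictures of the frame match.
- **Bystanders:** The jar, tube and blue frame show no change in a before-and-after picture comparison. The hammer's area shows 80 changed pixels and its detected position differs by under 2 pixels. I think this is the arm or its shadow across the view, but I did not confirm it. The jar's detected position also differs by about 4 pixels, though its picture did not change.
- **Missteps:** The first grasp closed on nothing because I lifted before the fingers had closed. One command was refused for missing numbers, which cost no motion.

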